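# Load a freshly coated board into the curing carousel

### The arm

A 6-joint arm with a two-finger parallel gripper is mounted at the origin on the work surface. World frame = base frame: x ahead of the robot, y to its left, z up, the work surface at z = 0. Lengths are in m, angles in rad, forces in N, time in s.
With the tool pointing down it reaches from about 0.375 to 0.975 m from the base axis. Payload 3.8 kg.
Tool frame: the origin (TCP) lies midway between the tips of the shut fingers; the grasp point (between the pads) lies 19 mm behind it; z points along the fingers, y is the line along which they close (so a half turn about z gives the same grasp; the last joint's range is limited). The gripper opens to 85 mm and grips with 20 to 120 N. Pads are 22 mm wide; open, the fingers measure 114 mm over their backs; the gripper's body (76 mm by 85 mm) begins 54 mm behind the grasp point. The pads swing forward as they close: fully open they stand 13 mm farther back than shut.
Start: joints at [1.105, 0.264, 1.604, -0, 1.274, -0.037], TCP at [0.281, 0.614, 0.202] pointing down, gripper open.
Joint ranges: [-2.63, 2.63], [-0.94, 2.18], [0.31, 2.57], [-1.31, 4.45], [0, 2.66], [-2.55, 2.55]. Speed limits (rad/s): [2.57, 2.57, 3.14, 3.14, 3.14, 3.14].

### API

Orientations are given as a rotation vector (axis times angle).
In Python, from workcell import bot, imaging gives the robot as it stands.
- The arm moves only by the tool step_arm, never from a script. Its argument "series" is a list of rows, each an object of numbers: "grip": the closure, from -1 (fully open) to 1 (shut); "x", "y", "z": the shift along the tool's x, y, z normalised to -1 to 1, where 1 is 500 mm; "ax", "ay", "az": the turn, a rotation vector about the tool's x, y, z normalised to -1 to 1, where 1 is 30 degrees. A call has 1 to 12 rows; each row is the pose to reach, as a shift and turn from the pose commanded when the call began, along the tool's axes at that moment; what a row does not reach only later rows make up. A row lasts 1/10 s, in which the tool goes at most 50 mm and 8.59 degrees, less where a joint would pass 70% of its speed; a pose out of reach is approached as far as the arm can. A call with a number of a shift or a turn outside -1 to 1 is refused whole. A call with a gripper value outside its range is refused whole. The fingers move at their own pace and stop on an object; "force" is the grip in N (left out, the last holds). Time passes only in rows, so rows that repeat a pose let the fingers close. It gives the time, the measured TCP pose, the force, the opening and the grip force at its end, in the units of the state.
- bot.read_state(): the state, without advancing time (a new reading comes with each control period).
- imaging.read_camera(name): name is "scene" or "side" or "wrist"; returns a dict with "img" (400x640x3 uint8, red, green, blue), "fx", "fy", "cx", "cy" (pixels), "k1" (the pictures are not rectified: a ray, as slopes to the right and down, at radius r is drawn at 1 + k1 r^2 times it, then the intrinsics apply), "R" (3x3) and "t" (3): a world point X has camera coordinates R X + t. Camera axes: x right, y down, z forward; pixel columns grow to the right and rows downward; lengths in m; the calibration is good to about 2 mm. A picture is of the moment at which its call begins. There is no depth.
- bot.finish_job(): hands the job in; it is judged then, once.
The state is a dict: "time": time; "q": joint angles; "joint_vel": joint speeds; "joint_torque": joint torques, N m; "tool_pos": TCP position; "tcp_rot": TCP orientation; "wrist_force": force on the tool from outside, world axes, zero at the start; "torque": the same for the moment, N m; "width": opening from 0.0 (shut) to 1.0 (fully open); "grip_force": force on a finger pad.
Only numpy, scipy, OpenCV 4.12 (cv2) and the standard library are available. Lean on these libraries where they do the work, as an engineer would, in place of code of your own. Each camera call takes 0.05 s, during which the arm holds its last target. There are 200 camera calls.

### The job

Turn the curing carousel (it has a black knob on top) until the one empty nest stands squarely in the loading window. Then pick up the blue board holder from under the microscope, keep it level all the way because its resin is still wet, and set it down fully home in that nest, lengthways. The other boards must stay in their nests, and leave the spare holder and the rest of the bench where they are.

Things in the scene. Friction and masses are not known exactly. Their poses are not given: they have to be found in the camera images.
- knob (a point): Knob of the carousel: black, ribbed, round, 46 mm in diameter, 36 mm tall, above the hood; a red line on its silver top points to the empty nest. Point on the turntable's vertical axis, half-way up the knob (height 132 mm; top 150 mm; hood roof 102 mm). Rigidly joined to the turntable: turns either way, no limit or detents, 0.06 N m friction, stays where it is left.
- dial: Turntable under the hood: dark disc 280 mm in diameter, top face at 55 mm. Origin on its vertical axis at table height. Five nests every 72 degrees, centres 92 mm from the axis, long side radial; the empty one lies along -x.
- free_nest (a point): The one empty nest (white floor patch, seen through the hood): centre of its floor, height 55 mm; x along its length towards the turntable's axis, z up. Like every nest it is bounded by 4 mm high guides that leave a holder 2.5 mm of play each side: a 20 mm one amid each short side, 11 mm ones near the ends of the long sides (middle 36 mm open).
- housing: Fixed carousel housing: white box 330 x 330 x 45 mm, amber clear hood over it (roof 98 to 102 mm, walls round the edge). Origin on the turntable's axis at table height; front faces -x. Loading window: hood open above and in front for y -75..75, x -165..-30 mm, red arrow in its middle. Lamp head on the roof at x 77..157, y -85..85 mm, top 150 mm.
- load_point (a point): Loading point, the middle of the loading window: where the centre of the nest's floor must stand. 92 mm from the turntable's axis towards the housing's front, height 55 mm; axes as the housing's, so the nest is square to the window when its x axis points the same way.
- wet_mid (a point): Blue board holder with the wet board, on the stage plate under the lens: block 60 x 38 x 22 mm (x, y, z), 4 mm high steel jaws on top at its ends (26 mm in all), about 110 g, flat sides, gripped across its 38 mm. Point on its centre line, 13 mm above its underside; x along its length, z up. Either way round is right in the nest.
- wet: The same blue holder; the origin is the centre of its underside.
- microscope: Fixed video microscope: base plate 260 x 340 mm (x, y), top at 22 mm, origin under its centre. Flush black stage plate, 104 mm in diameter, at x 0, y -20 mm. Pillar 32 mm in diameter, 387 mm high, at x 75, y 120 mm, red focus knobs on it at x 15..125 mm, height 310 mm. Two clip posts, 13 mm in diameter, 18 mm above the base, at x 68, y -72 and 32 mm. Open towards -x.
- lens (a point): Middle of the underside of the microscope's white ring light, 216 mm above the table, over the stage plate. The ring light is 80 mm in diameter and 22 mm high; above it the lens body (82 mm in diameter at most) and the camera reach up to 454 mm; a boom at 302 to 328 mm height joins them to the pillar.
- spare: Bystander: black holder without a board, sized as the blue one, lying on the microscope's base plate to the right of the stage plate. Origin at the centre of its underside.
- cured1: Bystander: black board holder with a board, of the same size as the blue one, standing loose in a nest of the turntable and riding round with it. Origin at the centre of its underside.
- cured2: Bystander: black board holder with a board, of the same size as the blue one, standing loose in a nest of the turntable and riding round with it. Origin at the centre of its underside.
- cured3: Bystander: black board holder with a board, of the same size as the blue one, standing loose in a nest of the turntable and riding round with it. Origin at the centre of its underside.
- cured4: Bystander: black board holder with a board, of the same size as the blue one, standing loose in a nest of the turntable and riding round with it. Origin at the centre of its underside.
- syringe: Bystander: flux syringe lying across the front of the microscope's base plate, 123 mm long, 22 mm high at its flange, 18 mm elsewhere. Origin under its barrel, its length along its own y.
- flux_jar: Bystander: small amber jar with a green cap, 48 mm in diameter, 42 mm high, on the left of the microscope's base plate. Origin at the centre of its underside.
- driver: Bystander: blue screwdriver lying on the table beside the right of the carousel, 160 mm long along its x.
There are look-alikes about, which are no part of the job. Of the things like the wet, leave any that is yellow; of the rest the smaller one is meant.

How it is judged:
By the outcome, as a careful person would: the job done as asked, in the order asked, and still so for the second after the job is handed in, with the robot touching nothing.
It also fails if it takes over 58 s, if anything falls off the work surface, if the arm or the gripper's body presses on something with over 40 N, if the wrist force passes 120 N, or if a joint passes its speed limit or range.

## Working session

There is one attempt and no reset: what is moved stays moved. The work goes in short steps, Python scripts to look and compute and a tool call to move; the robot and the scene stay as the last step left them, time stands still between calls to the robot, and variables do not carry over. Pictures are saved under pics/ and viewed, at most 10 in all, crops included, and the job is handed in when it is done.

Besides the shell and the picture viewer there is one more tool, called after "Emit:" in YAML: its name, and indented under it one key for each argument. step_arm: Moves the arm, as the interface text tells. Scaled input: -1 to 1 covers 500 mm each way for a shift and 30 degrees each way for a turn. Its arguments: {"type":"object","properties":{"series":{"type":"array","items":{"type":"object","properties":{"grip":{"type":"number"},"x":{"type":"number","minimum":-1,"maximum":1},"y":{"type":"number","minimum":-1,"maximum":1},"z":{"type":"number","minimum":-1,"maximum":1},"ax":{"type":"number","minimum":-1,"maximum":1},"ay":{"type":"number","minimum":-1,"maximum":1},"az":{"type":"number","minimum":-1,"maximum":1}}}},"force":{"type":"number"}},"required":["series"]}

```bash
mkdir -p pics; cat > h.py <<'E'
import numpy as np, cv2
from workcell import bot, imaging
from scipy.spatial.transform import Rotation as Rn
def cam(n,save=None):
    c=imaging.read_camera(n); c={k:(np.array(v) if k in('img','R','t') else v) for k,v in c.items()}
    if save: cv2.imwrite('pics/'+save,c['img'][:,:,::-1])
    return c
def ray(c,u,v):
    d=np.array([(u-c['cx'])/c['fx'],(v-c['cy'])/c['fy']]); s=d.copy()
    for _ in range(20): s=d/(1+c['k1']*(s@s))
    return -c['R'].T@c['t'], c['R'].T@np.array([*s,1])
def onz(c,u,v,z):
    o,d=ray(c,u,v); return o+d*(z-o[2])/d[2]
def proj(c,X):
    p=c['R']@np.array(X)+c['t']; s=p[:2]/p[2]; s=s*(1+c['k1']*(s@s))
    return np.array([c['fx']*s[0]+c['cx'],c['fy']*s[1]+c['cy']])
E
python3 - <<'E'
from h import *
a=cam('scene','s0.png');b=cam('side','d0.png');w=cam('wrist','w0.png')
for c in(a,b,w): print(c['fx'],c['k1'],-c['R'].T@c['t'],c['R'][2])
print(bot.read_state())
E
```

```text
440.4342271051331 -0.07991545234722056 [1.21150758 0.88317595 0.97128509] [-0.4613064  -0.6348407  -0.61981747]
365.64249233563413 -0.08524509165135556 [ 0.0869694  -0.67665685  0.86441912] [ 0.45361192  0.609531   -0.65016013]
301.6498047731066 -0.03685894253630783 [0.21816965 0.64175871 0.37273402] [ 0.24706331 -0.11629132 -0.96199587]
{'time': 0.15, 'q': array([ 1.10507738e+00,  2.64592414e-01,  1.60506464e+00, -7.03481602e-08,
        1.27369255e+00, -3.69202497e-02]), 'joint_vel': array([-1.27508410e-03, -1.03592827e-03, -4.03847609e-03, -1.96238421e-03,
        2.81829482e-03, -3.31033657e-05]), 'joint_torque': array([-3.71471706e-04, -5.15909743e+01, -3.67959416e+01, -1.28710426e-04,
        8.08832177e-03, -2.28192096e-05]), 'tool_pos': array([0.28038773, 0.61333199, 0.20123743]), 'tcp_rot': array([-6.68313820e-01, -3.06923594e+00,  2.67276320e-03]), 'wrist_force': array([ 0.06881798,  0.12699789, -0.76013288]), 'torque': array([-0.0314788 , -0.01405977,  0.00159251]), 'grip_force': 0.0, 'width': 0.9993688385387144}
```

View pics/s0.png

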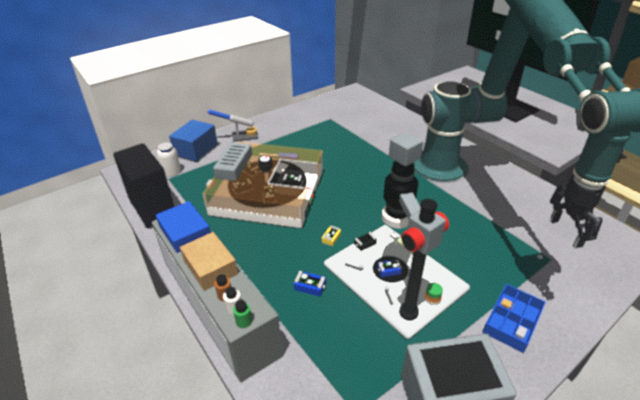

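View pics/d0.png

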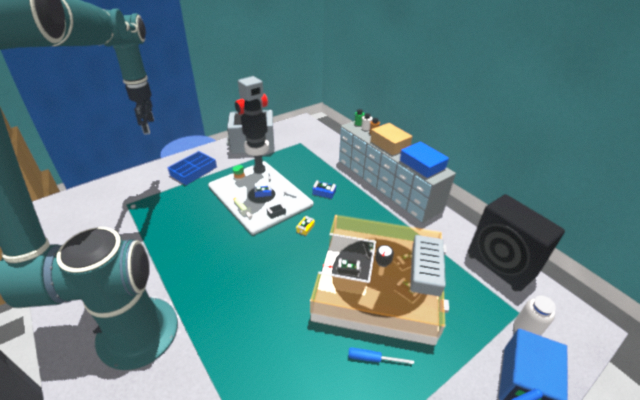

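Scene view: the carousel knob is at (265,162), the blue holder under the lens at (389,268), a larger blue decoy at (310,283) and a yellow one at (331,235). Side view: the knob is at (386,255), the blue holder at (263,190), and a black board stands in the window at (347,266). A pale patch at (370,298) may be the empty nest.

```bash
python3 - <<'E'
from h import *
a=cam('scene');b=cam('side')
def crop(c,x,y,w,h): return cv2.resize(c['img'][y:y+h,x:x+w],(400,300),interpolation=cv2.INTER_CUBIC)
m=np.vstack([np.hstack([crop(a,195,125,140,105),crop(b,305,205,152,114+24)]),np.hstack([crop(a,320,215,160,120),crop(b,200,130,120,90+15)])])
cv2.imwrite('pics/m0.png',m[:,:,::-1])
def tri(p,q):
    (o1,d1),(o2,d2)=ray(a,*p),ray(b,*q)
    s=np.linalg.lstsq(np.c_[d1,-d2],o2-o1,rcond=None)[0]
    return (o1+s[0]*d1+o2+s[1]*d2)/2, np.linalg.norm(o1+s[0]*d1-o2-s[1]*d2)
print('knob',tri((265,158),(386,248)), onz(a,265,158,.15),onz(b,386,248,.15))
print('wet',onz(a,389,268,.045),onz(b,263,190,.045))
for c,n in((a,'a'),(b,'b')):
    hsv=cv2.cvtColor(c['img'],cv2.COLOR_RGB2HSV)
    mk=cv2.inRange(hsv,(108,130,60),(128,255,255))
    k,l,s,ce=cv2.connectedComponentsWithStats(mk)
    for i in range(1,k):
        if 25<s[i,4]<2000: print(n,s[i],ce[i].round(1),onz(c,*ce[i],.035).round(3))
E
```

```text
knob (array([ 0.63170047, -0.24431836,  0.15379166]), np.float64(0.007470988475633322)) [ 0.62675857 -0.24609592  0.15      ] [ 0.6382344  -0.24363219  0.15      ]
wet [0.5625978 0.3096069 0.045    ] [0.55115378 0.2891292  0.045     ]
a [208 110  21   8  71] [218.  113.6] [ 0.527 -0.857  0.035]
a [170 121  43  40 894] [189.1 138. ] [ 0.721 -0.732  0.035]
a [ 155  202   55   50 1527] [181.6 223.7] [ 0.957 -0.236  0.035]
a [380 267  22  11 161] [390.2 271.9] [0.563 0.316 0.035]
a [303 272  18   8  53] [313.1 275.6] [0.745 0.196 0.035]
a [294 282  29  14 234] [307.5 288.3] [0.784 0.224 0.035]
b [151  98   7  15  35] [153.3 104.4] [0.438 1.289 0.035]
b [158 116  52  42 677] [182.1 141.4] [0.432 0.818 0.035]
b [165 127  11   9  34] [170.4 131.6] [0.418 0.938 0.035]
b [148 128  13  10  34] [155.2 132.9] [0.355 0.968 0.035]
b [401 145  47  32 517] [421.8 164.3] [1.18  0.084 0.035]
b [137 148  11  14  40] [143.  155.1] [0.254 0.806 0.035]
b [168 152  48  32 883] [191.7 167.3] [0.393 0.595 0.035]
b [116 158  19  12  60] [124. 163.] [0.171 0.79  0.035]
b [313 187  22  11 156] [322.6 191.9] [0.732 0.167 0.035]
b [255 190  16   7  90] [262.6 193.2] [0.546 0.285 0.035]
b [499 338  38  62 622] [510.9 375.7] [ 0.684 -0.652  0.035]
b [350 353  31   8 103] [363.6 357.5] [ 0.433 -0.406  0.035]
b [528 393  29   7  85] [540.9 396.8] [ 0.696 -0.727  0.035]
```

View pics/m0.png

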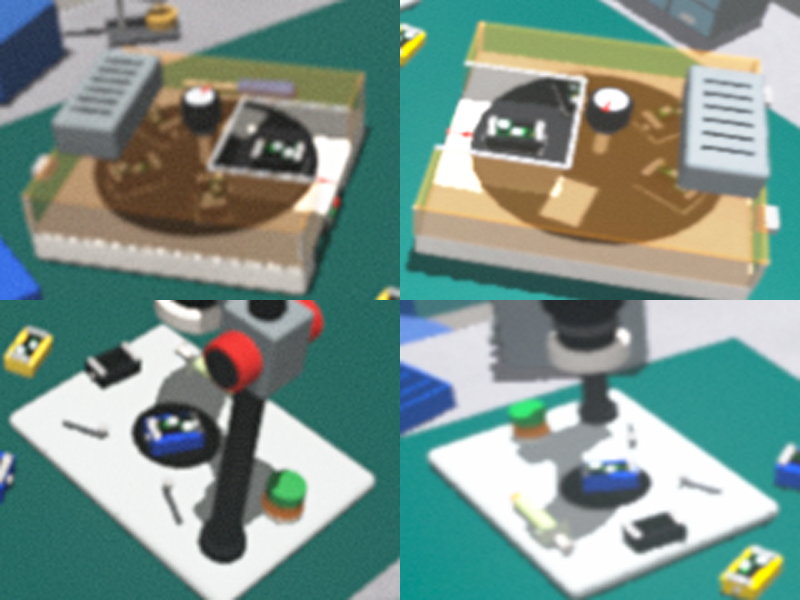

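The empty nest is the pale patch at (569,200) of the crop, about 70° off the window, and the window itself holds a cured board. Next I move over the carousel, passing inside the microscope.

Emit:
step_arm:
  series:
    - {"x": -0.304,"y": -0.616,"z": -0.138,"grip": -1}
    - {"x": -0.304,"y": -0.616,"z": -0.138}
    - {"x": -0.304,"y": -0.616,"z": -0.138}
    - {"x": -0.304,"y": -0.616,"z": -0.138}
    - {"x": -0.304,"y": -0.616,"z": -0.138}
    - {"x": -0.304,"y": -0.616,"z": -0.138}
    - {"x": -0.304,"y": -0.616,"z": -0.138}
    - {"x": -0.304,"y": -0.616,"z": -0.138}
    - {"x": -0.304,"y": -0.616,"z": -0.138}

```text
validation failed for argument at $.se...
```

Emit:
step_arm:
  series:
    - {"x": -0.99,"y": -0.652}
    - {"x": -0.99,"y": -0.652}
    - {"x": -0.99,"y": -0.652}
    - {"x": -0.99,"y": -0.652}
    - {"x": -0.99,"y": -0.652}
    - {"x": -0.99,"y": -0.652}
    - {"x": -0.99,"y": -0.652}
    - {"x": -0.99,"y": -0.652}
    - {"x": -0.99,"y": -0.652}
    - {"x": -0.99,"y": -0.652}
    - {"x": -0.99,"y": -0.652}
    - {"x": -0.99,"y": -0.652}

```text
validation failed for argument at $.se...
```

```bash
python3 - <<'E'
from h import *
s=bot.read_state();print(s['time'],s['tool_pos'],s['tcp_rot'],s['q'])
w=cam('wrist');cv2.imwrite('pics/w1.png',cv2.resize(w['img'],(800,500),interpolation=cv2.INTER_CUBIC)[:,:,::-1])
E
```

```text
0.25 [0.28050753 0.61354893 0.20164441] [-6.68404060e-01 -3.06939026e+00  1.63407027e-03] [ 1.10506281e+00  2.64337893e-01  1.60462886e+00  4.75711703e-07
  1.27370013e+00 -3.68997428e-02]
```

View pics/w1.png

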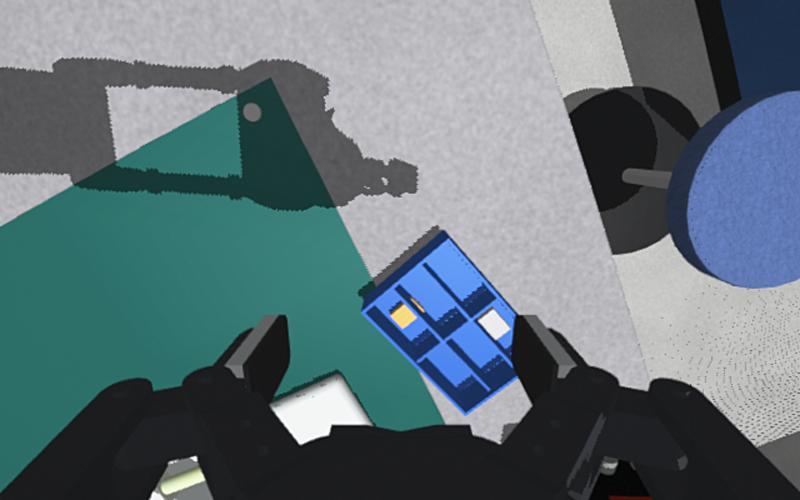

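The moves were refused, so the arm hasn't moved: this view shows only the blue parts tray at (440,320), with the fingers at (265,350) and (545,350). I'll try again with every field filled in.

Emit:
step_arm:
  series:
    - {"x": -0.304,"y": -0.616,"z": -0.138,"ax": 0,"ay": 0,"az": 0,"grip": -1}
    - {"x": -0.304,"y": -0.616,"z": -0.138,"ax": 0,"ay": 0,"az": 0,"grip": -1}
    - {"x": -0.304,"y": -0.616,"z": -0.138,"ax": 0,"ay": 0,"az": 0,"grip": -1}
    - {"x": -0.304,"y": -0.616,"z": -0.138,"ax": 0,"ay": 0,"az": 0,"grip": -1}
    - {"x": -0.304,"y": -0.616,"z": -0.138,"ax": 0,"ay": 0,"az": 0,"grip": -1}
    - {"x": -0.304,"y": -0.616,"z": -0.138,"ax": 0,"ay": 0,"az": 0,"grip": -1}
    - {"x": -0.304,"y": -0.616,"z": -0.138,"ax": 0,"ay": 0,"az": 0,"grip": -1}
    - {"x": -0.304,"y": -0.616,"z": -0.138,"ax": 0,"ay": 0,"az": 0,"grip": -1}
    - {"x": -0.304,"y": -0.616,"z": -0.138,"ax": 0,"ay": 0,"az": 0,"grip": -1}

```text
time: 1.2
tool_pos: [0.2912, 0.27, 0.2721]
tcp_rot: [0.672, 3.067, 0.004]
wrist_force: [0.0, 0.6, -0.3]
width: 0.999
grip_force: 0.0
```

Emit:
step_arm:
  series:
    - {"x": -0.99,"y": -0.652,"z": 0,"ax": 0,"ay": 0,"az": 0,"grip": -1}
    - {"x": -0.99,"y": -0.652,"z": 0,"ax": 0,"ay": 0,"az": 0,"grip": -1}
    - {"x": -0.99,"y": -0.652,"z": 0,"ax": 0,"ay": 0,"az": 0,"grip": -1}
    - {"x": -0.99,"y": -0.652,"z": 0,"ax": 0,"ay": 0,"az": 0,"grip": -1}
    - {"x": -0.99,"y": -0.652,"z": 0,"ax": 0,"ay": 0,"az": 0,"grip": -1}
    - {"x": -0.99,"y": -0.652,"z": 0,"ax": 0,"ay": 0,"az": 0,"grip": -1}
    - {"x": -0.99,"y": -0.652,"z": 0,"ax": 0,"ay": 0,"az": 0,"grip": -1}
    - {"x": -0.99,"y": -0.652,"z": 0,"ax": 0,"ay": 0,"az": 0,"grip": -1}
    - {"x": -0.99,"y": -0.652,"z": 0,"ax": 0,"ay": 0,"az": 0,"grip": -1}
    - {"x": -0.99,"y": -0.652,"z": 0,"ax": 0,"ay": 0,"az": 0,"grip": -1}
    - {"x": -0.99,"y": -0.652,"z": 0,"ax": 0,"ay": 0,"az": 0,"grip": -1}
    - {"x": -0.99,"y": -0.652,"z": 0,"ax": 0,"ay": 0,"az": 0,"grip": -1}

```text
time: 2.4
tool_pos: [0.6077, -0.2327, 0.2694]
tcp_rot: [-0.667, -3.069, -0.001]
wrist_force: [-0.7, 0.6, 0.6]
width: 0.995
grip_force: 0.0
```

```bash
python3 - <<'E'
from h import *
s=bot.read_state();print(s['time'],s['tool_pos'],s['tcp_rot'],s['q'])
w=cam('wrist','raw1.png')
cv2.imwrite('pics/w1.png',cv2.resize(w['img'],(800,500),interpolation=cv2.INTER_CUBIC)[:,:,::-1])
np.savez('w1.npz',**w)
E
```

```text
2.4 [ 0.60771817 -0.23274879  0.26943125] [-6.66628879e-01 -3.06867505e+00 -1.01404613e-03] [-4.04247576e-01  1.86955303e-01  1.57463407e+00  3.86822474e-04
  1.38144520e+00 -1.54729086e+00]
```

View pics/w1.png

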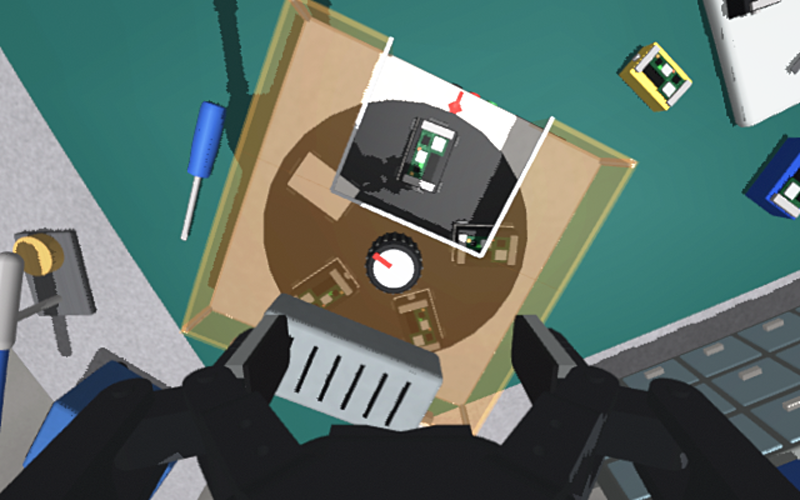

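The wrist view, at 800 px, shows the knob top at (394,270) with its red line toward (376,258), and the empty white patch at (322,187). The window's back corners are (333,190) and (482,256), and its arrow is at (456,103).

```bash
cat >> h.py <<'E'
def load(f):
    d=np.load(f); return {k:(d[k] if d[k].ndim else float(d[k])) for k in d}
def deg(v): return np.degrees(np.arctan2(v[1],v[0]))
E
python3 - <<'E'
from h import *
w=load('w1.npz'); P=lambda u,v,z: onz(w,u*.8,v*.8,z)
hsv=cv2.cvtColor(w['img'],cv2.COLOR_RGB2HSV)
x0,y0=285,180
sub=w['img'][y0:240,x0:345].astype(int)
white=((sub.min(2)>190)|((sub[...,0]>150)&(sub[...,1]<120))).astype(np.uint8)
ys,xs=np.nonzero(white); cnt=np.c_[xs,ys].astype(np.float32)
(ec,ax,an)=cv2.fitEllipse(cv2.convexHull(cnt)); print('top',ec[0]+x0,ec[1]+y0,ax)
k=onz(w,ec[0]+x0,ec[1]+y0,.15);print('knob',k)
ys,xs=np.nonzero((sub[...,0]>150)&(sub[...,1]<110)&(sub[...,2]<110));
pts=np.array([onz(w,x+x0,y+y0,.15)[:2] for x,y in zip(xs,ys)])
print('red',len(xs), pts.mean(0)-k[:2],deg(pts.mean(0)-k[:2]))
ms=pts-pts.mean(0);print('line dir',deg(np.linalg.svd(ms)[2][0]))
A,B=P(333,190,.102),P(482,256,.102); print('win',A,B,np.linalg.norm(A-B)); d=(B-A)[:2];d/=np.linalg.norm(d)
n=np.array([-d[1],d[0]]); n=n if n@((A+B)[:2]/2-k[:2])>0 else -n
print('front dir',deg(n), 'axis from window',(A+B)[:2]/2-n*.03)
C,D=P(391,40,.102),P(552,119,.102);print('side lines',deg(C-A),deg(D-B))
ar=P(456,103,.045);print('arrow',deg(ar[:2]-k[:2]),deg(P(456,103,.055)[:2]-k[:2]))
co=[P(*p,.055)[:2] for p in((312,152),(358,180),(337,220),(288,187))];m=np.mean(co,0)
print('patch',m,np.linalg.norm(m-k[:2]),deg(m-k[:2]))
# housing base hood roof corners
for p in((297,2),(634,163)): print(P(*p,.102))
F=P(297,2,.102)-P(634,163,.102);print(deg(F),np.linalg.norm(F))
s=bot.read_state();R=Rn.from_rotvec(s['tcp_rot']).as_matrix();print('tool shift to knob TCP z .118',R.T@(np.array([*k[:2],.118])-s['tool_pos'])/.5, R)
E
```

```text
top 321.4490966796875 204.1123504638672 (39.226226806640625, 56.55546188354492)
knob [ 0.62147138 -0.2381269   0.15      ]
red 60 [-0.00390453 -0.01692428] -102.99118075804405
line dir 28.69218251635522
win [ 0.55336912 -0.27452832  0.102     ] [ 0.66592951 -0.17557889  0.102     ] 0.14986938235392186
front dir 131.3180080557588 axis from window [ 0.62945645 -0.2475853 ]
side lines 132.0946418242559 131.86256263325907
arrow 132.42602585087158 132.78362237149142
patch [ 0.54616541 -0.29045178] 0.09169996044431321 -145.20725183491393
[ 0.40760725 -0.23275241  0.102     ]
[ 0.64209889 -0.02065573  0.102     ]
-137.87079337087394 0.31618243282719416
tool shift to knob TCP z .118 [-0.01983398  0.01049925  0.30017698] [[-9.08919219e-01  4.16972140e-01  2.96380061e-04]
 [ 4.16968825e-01  9.08914413e-01 -3.40428829e-03]
 [-1.68887748e-03 -2.97064181e-03 -9.99994161e-01]]
```

```bash
python3 - <<'E'
from h import *
w=load('w1.npz'); c0=(315,216)
im=w['img'].astype(int)
wh=((im.min(2)>185)|((im[...,0]>150)&(im[...,1]<110))).astype(np.uint8)
m=np.zeros_like(wh);m[190:242,288:342]=wh[190:242,288:342]
n,l,s,ce=cv2.connectedComponentsWithStats(m); i=l[217,318]; print(s[i],ce[i])
k=onz(w,*ce[i],.15);print(k)
ys,xs=np.nonzero((l==i)&(im[...,1]<120)&(im[...,0]>140))
p=np.array([onz(w,x,y,.15)[:2] for x,y in zip(xs,ys)]);print('red',deg(p.mean(0)-k[:2])%360,len(p))
k=(k[:2]+[.6295,-.2476])/2; print(k,'patch',deg(np.array([0.54616541,-0.29045178])-k)%360)
s=bot.read_state();R=Rn.from_rotvec(s['tcp_rot']).as_matrix();print(R.T@(np.array([*k,.116])-s['tool_pos'])/.5)
E
```

```text
[298 200  33  30 773] [314.30271669 214.32729625]
[ 0.62826518 -0.2491713   0.15      ]
red 208.79349906683203 60
[ 0.62888259 -0.24838565] patch 206.95578244518248
[-0.04185476 -0.00195698  0.30425119]
```

Emit:
step_arm:
  series:
    - {"x": -0.042,"y": -0.002,"z": 0.0,"ax": 0,"ay": 0,"az": 0,"grip": -1}
    - {"x": -0.042,"y": -0.002,"z": 0.1,"ax": 0,"ay": 0,"az": 0,"grip": -1}
    - {"x": -0.042,"y": -0.002,"z": 0.18,"ax": 0,"ay": 0,"az": 0,"grip": -1}
    - {"x": -0.042,"y": -0.002,"z": 0.25,"ax": 0,"ay": 0,"az": 0,"grip": -1}
    - {"x": -0.042,"y": -0.002,"z": 0.304,"ax": 0,"ay": 0,"az": 0,"grip": -1}
    - {"x": -0.042,"y": -0.002,"z": 0.304,"ax": 0,"ay": 0,"az": 0,"grip": -1}
    - {"x": -0.042,"y": -0.002,"z": 0.304,"ax": 0,"ay": 0,"az": 0,"grip": -0.1}
    - {"x": -0.042,"y": -0.002,"z": 0.304,"ax": 0,"ay": 0,"az": 0,"grip": 0.2}
    - {"x": -0.042,"y": -0.002,"z": 0.304,"ax": 0,"ay": 0,"az": 0,"grip": 0.2}
    - {"x": -0.042,"y": -0.002,"z": 0.304,"ax": 0,"ay": 0,"az": 0,"grip": 0.2}
    - {"x": -0.042,"y": -0.002,"z": 0.304,"ax": 0,"ay": 0,"az": 0,"grip": 0.2}
  force: 40

```text
time: 3.55
tool_pos: [0.6248, -0.2417, 0.1207]
tcp_rot: [0.668, 3.067, -0.001]
wrist_force: [1.5, 0.4, 0.0]
width: 0.401
grip_force: 0.0
```

```bash
python3 - <<'E'
from h import *
w=cam('wrist');s=bot.read_state();print(s)
cv2.imwrite('pics/w2.png',w['img'][100:400,:,::-1])
E
```

```text
{'time': 3.6, 'q': array([-4.06315324e-01,  3.11282078e-01,  1.69895187e+00,  8.14284968e-06,
        1.12977644e+00, -1.54820886e+00]), 'joint_vel': array([ 3.93347230e-05,  3.72042377e-03,  7.15983822e-03, -1.08255734e-04,
       -2.47767086e-04, -1.03774630e-05]), 'joint_torque': array([ 5.38101909e-02, -5.22029936e+01, -3.49343169e+01,  3.40030369e-03,
       -1.47460622e-02,  4.48027840e-04]), 'tool_pos': array([ 0.62457789, -0.24161932,  0.12034883]), 'tcp_rot': array([ 6.68241265e-01,  3.06810888e+00, -4.62355454e-04]), 'wrist_force': array([-0.40793764, -0.39453698, -0.02457616]), 'torque': array([ 0.00249796,  0.0080527 , -0.04706068]), 'grip_force': 0.0, 'width': 0.4022979082807692}
```

View pics/w2.png

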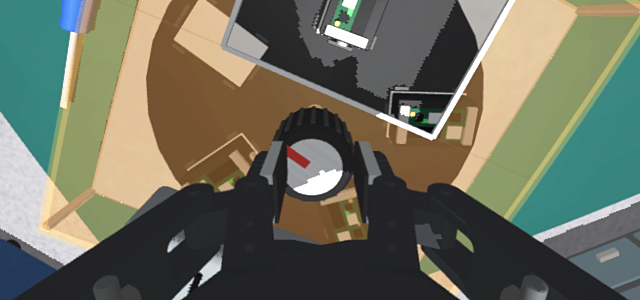

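```bash
python3 - <<'E'
from h import *
w=cam('wrist');np.savez('w2.npz',**w);s=bot.read_state()
k=onz(w,314,268,.15);print(k)
for kk in (k[:2],[.6288,-.2484]):
  R=Rn.from_rotvec(s['tcp_rot']).as_matrix();print(R.T@(np.array([*kk,.116])-s['tool_pos'])/.5)
E
```

```text
[ 0.62938134 -0.24777528  0.15      ]
[-0.01390363 -0.00714367  0.00847641]
[-0.01336594 -0.00876349  0.0084756 ]
```

Emit:
step_arm:
  series:
    - {"x": -0.013,"y": -0.008,"z": 0.008,"ax": 0,"ay": 0,"az": 0,"grip": 0.2}
    - {"x": -0.013,"y": -0.008,"z": 0.008,"ax": 0,"ay": 0,"az": 0,"grip": 0.2}
    - {"x": -0.013,"y": -0.008,"z": 0.008,"ax": 0,"ay": 0,"az": 0,"grip": 1}
    - {"x": -0.013,"y": -0.008,"z": 0.008,"ax": 0,"ay": 0,"az": 0,"grip": 1}
    - {"x": -0.013,"y": -0.008,"z": 0.008,"ax": 0,"ay": 0,"az": 0,"grip": 1}
    - {"x": -0.013,"y": -0.008,"z": 0.008,"ax": 0,"ay": 0,"az": 0,"grip": 1}
  force: 40

```text
time: 4.25
tool_pos: [0.6321, -0.2496, 0.121]
tcp_rot: [0.667, 3.06, -0.003]
wrist_force: [0.3, 0.1, 14.4]
width: 0.0
grip_force: 7.3
```

```bash
python3 - <<'E'
from h import *
w=cam('wrist');s=bot.read_state();print(s['tool_pos'],s['width'],s['grip_force'],s['wrist_force'],s['torque'])
b=cam('side')
cv2.imwrite('pics/w3.png',np.hstack([w['img'][150:350,220:420],cv2.resize(b['img'][190:290,330:430],(200,200))]).repeat(2,0).repeat(2,1)[:,:,::-1])
E
```

```text
[ 0.63218346 -0.24952681  0.12104194] -0.005022329410649585 7.3353592422790825 [ 0.15781621 -0.50618363 13.66106018] [ 0.07321581  0.09616157 -0.04991066]
```

View pics/w3.png

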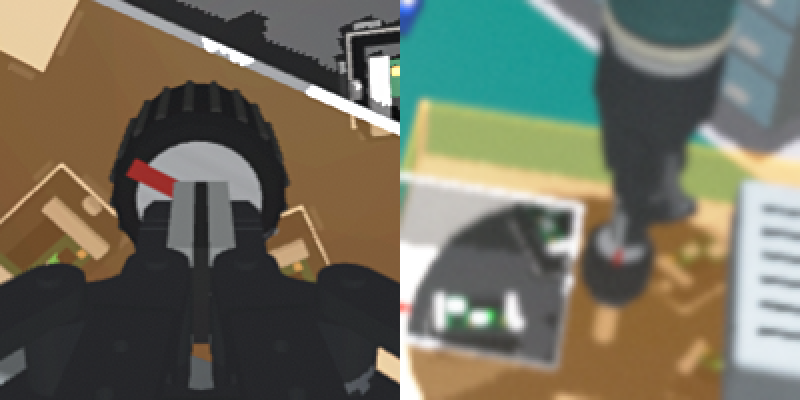

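The fingers have shut on top of the knob, with the tips at crop (200,185), instead of around it. So the tips are higher than `tool_pos` suggests. I'll check the tip position against the cameras.

```bash
python3 - <<'E'
from h import *
w=cam('wrist');b=cam('side');s=bot.read_state();p=s['tool_pos'];R=Rn.from_rotvec(s['tcp_rot']).as_matrix()
print('tcp px wrist',proj(w,p),'30mm up',proj(w,p+[0,0,.029]),'side',proj(b,p),proj(b,p+[0,0,.029]))
print('cam rel tool',R.T@(-w['R'].T@w['t']-p))
w1=load('w1.npz');print('cam1',-w1['R'].T@w1['t'])
print(onz(w,320,242,.15),p,s['time'],s['q'])
E
```

```text
tcp px wrist [320.84140527 234.45711351] 30mm up [320.92386065 255.78867362] side [384.39553532 257.54630603] [385.88541777 250.26907195]
cam rel tool [ 0.06838887 -0.00026281 -0.17164927]
cam1 [ 0.54556712 -0.2047697   0.44117108]
[ 0.62494527 -0.246754    0.15      ] [ 0.63216995 -0.24953443  0.12103828] 4.45 [-4.12608505e-01  3.22960918e-01  1.68232276e+00  2.16082284e-05
  1.12653666e+00 -1.55442620e+00]
```

The finger tips stand about 29 mm behind the reported TCP: both the wrist and side views put them at z ≈ 0.15. I'll lift, open and use that offset from here on.

Emit:
step_arm:
  series:
    - {"x": 0,"y": 0,"z": -0.04,"ax": 0,"ay": 0,"az": 0,"grip": 1}
    - {"x": 0,"y": 0,"z": -0.04,"ax": 0,"ay": 0,"az": 0,"grip": -1}
    - {"x": 0,"y": 0,"z": -0.04,"ax": 0,"ay": 0,"az": 0,"grip": -1}
    - {"x": 0,"y": 0,"z": -0.04,"ax": 0,"ay": 0,"az": 0,"grip": -1}
    - {"x": 0,"y": 0,"z": -0.04,"ax": 0,"ay": 0,"az": 0,"grip": -1}
    - {"x": 0,"y": 0,"z": -0.04,"ax": 0,"ay": 0,"az": 0,"grip": -1}
    - {"x": 0,"y": 0,"z": -0.04,"ax": 0,"ay": 0,"az": 0,"grip": -1}

```text
time: 5.15
tool_pos: [0.628, -0.2475, 0.1345]
tcp_rot: [-0.668, -3.069, -0.0]
wrist_force: [0.4, 0.6, 0.5]
width: 0.991
grip_force: 0.0
```

```bash
python3 - <<'E'
from h import *
w=cam('wrist');np.savez('w4.npz',**w);s=bot.read_state();print(s['time'],s['tool_pos'],s['tcp_rot'],s['wrist_force'],s['width'])
p=s['tool_pos'];R=Rn.from_rotvec(s['tcp_rot']).as_matrix()
# light-grey pad inner edges: where are fingertips expected under both hypotheses (open 85mm)
for dz in(-.013,-.042):
  print(dz,[proj(w,p+R@np.array([.011,sy*.0425,dz])).round(0) for sy in(-1,1)])
g=w['img'].astype(int); 
# topmost near-grey/black pixel of fingers: compare with w1 (same finger appearance)
w1=load('w1.npz'); d=(np.abs(g-w1['img'].astype(int)).max(2)<14)
d=cv2.morphologyEx(d.astype(np.uint8),cv2.MORPH_OPEN,np.ones((5,5)))
for a,b in((150,260),(380,500)):
  ys,xs=np.nonzero(d[200:,a:b]); i=ys.argmin(); print('tip',xs[i]+a,ys[i]+200)
E
```

```text
5.2 [ 0.62818141 -0.24760388  0.13475771] [-6.68227227e-01 -3.06894066e+00 -2.08534593e-04] [ 0.37707318 -0.22601262  0.10789865] 0.9956349125755969
-0.013 [array([245., 225.]), array([397., 225.])]
-0.042 [array([230., 246.]), array([412., 246.])]
tip 172 209
tip 413 254
```

Emit:
step_arm:
  series:
    - {"x": -0.001,"y": 0,"z": 0.04,"ax": 0,"ay": 0,"az": 0,"grip": -1}
    - {"x": -0.001,"y": 0,"z": 0.08,"ax": 0,"ay": 0,"az": 0,"grip": -1}
    - {"x": -0.001,"y": 0,"z": 0.113,"ax": 0,"ay": 0,"az": 0,"grip": -1}
    - {"x": -0.001,"y": 0,"z": 0.113,"ax": 0,"ay": 0,"az": 0,"grip": -1}
    - {"x": -0.001,"y": 0,"z": 0.113,"ax": 0,"ay": 0,"az": 0,"grip": 0.1}
    - {"x": -0.001,"y": 0,"z": 0.113,"ax": 0,"ay": 0,"az": 0,"grip": 1}
    - {"x": -0.001,"y": 0,"z": 0.113,"ax": 0,"ay": 0,"az": 0,"grip": 1}
    - {"x": -0.001,"y": 0,"z": 0.113,"ax": 0,"ay": 0,"az": 0,"grip": 1}
    - {"x": -0.001,"y": 0,"z": 0.113,"ax": 0,"ay": 0,"az": 0,"grip": 1}
    - {"x": -0.001,"y": 0,"z": 0.113,"ax": 0,"ay": 0,"az": 0,"grip": 1}
  force: 40

```text
time: 6.2
tool_pos: [0.6296, -0.249, 0.0806]
tcp_rot: [0.667, 3.067, -0.003]
wrist_force: [-2.6, -3.2, 5.1]
width: 0.525
grip_force: 43.0
```

Emit:
step_arm:
  series:
    - {"x": 0,"y": 0,"z": 0,"ax": 0,"ay": 0,"az": 0.05,"grip": 1}
    - {"x": 0,"y": 0,"z": 0,"ax": 0,"ay": 0,"az": 0.15,"grip": 1}
    - {"x": 0,"y": 0,"z": 0,"ax": 0,"ay": 0,"az": 0.25,"grip": 1}
    - {"x": 0,"y": 0,"z": 0,"ax": 0,"ay": 0,"az": 0.36,"grip": 1}
    - {"x": 0,"y": 0,"z": 0,"ax": 0,"ay": 0,"az": 0.48,"grip": 1}
    - {"x": 0,"y": 0,"z": 0,"ax": 0,"ay": 0,"az": 0.6,"grip": 1}
    - {"x": 0,"y": 0,"z": 0,"ax": 0,"ay": 0,"az": 0.72,"grip": 1}
    - {"x": 0,"y": 0,"z": 0,"ax": 0,"ay": 0,"az": 0.82,"grip": 1}
    - {"x": 0,"y": 0,"z": 0,"ax": 0,"ay": 0,"az": 0.91,"grip": 1}
    - {"x": 0,"y": 0,"z": 0,"ax": 0,"ay": 0,"az": 1,"grip": 1}

```text
time: 7.2
tool_pos: [0.629, -0.2497, 0.0806]
tcp_rot: [1.441, 2.789, -0.003]
wrist_force: [-2.8, -3.6, 7.0]
width: 0.524
grip_force: 43.1
```

Emit:
step_arm:
  series:
    - {"x": 0,"y": 0,"z": 0,"ax": 0,"ay": 0,"az": 0.1,"grip": 1}
    - {"x": 0,"y": 0,"z": 0,"ax": 0,"ay": 0,"az": 0.2,"grip": 1}
    - {"x": 0,"y": 0,"z": 0,"ax": 0,"ay": 0,"az": 0.3,"grip": 1}
    - {"x": 0,"y": 0,"z": 0,"ax": 0,"ay": 0,"az": 0.4,"grip": 1}
    - {"x": 0,"y": 0,"z": 0,"ax": 0,"ay": 0,"az": 0.5,"grip": 1}
    - {"x": 0,"y": 0,"z": 0,"ax": 0,"ay": 0,"az": 0.6,"grip": 1}
    - {"x": 0,"y": 0,"z": 0,"ax": 0,"ay": 0,"az": 0.7,"grip": 1}
    - {"x": 0,"y": 0,"z": 0,"ax": 0,"ay": 0,"az": 0.8,"grip": 1}
    - {"x": 0,"y": 0,"z": 0,"ax": 0,"ay": 0,"az": 0.9,"grip": 1}
    - {"x": 0,"y": 0,"z": 0,"ax": 0,"ay": 0,"az": 1,"grip": 1}
    - {"x": 0,"y": 0,"z": 0,"ax": 0,"ay": 0,"az": 1,"grip": 1}

```text
time: 8.3
tool_pos: [0.6281, -0.25, 0.0806]
tcp_rot: [2.114, 2.322, -0.004]
wrist_force: [-5.2, -5.5, 8.1]
width: 0.525
grip_force: 43.1
```

```bash
python3 - <<'E'
from h import *
w=cam('wrist');np.savez('w5.npz',**w);s=bot.read_state();print(s['time'],s['tool_pos'],s['q'],s['wrist_force'],s['torque'],s['width'])
R=Rn.from_rotvec(s['tcp_rot']).as_matrix();print('phi',deg(R[:,1]))
cv2.imwrite('pics/w5.png',w['img'][:,:,::-1])
E
```

```text
8.35 [ 0.62811723 -0.24997598  0.08061698] [-0.41397503  0.35897414  1.71418007 -0.00332958  1.06799373 -0.50680981] [-4.66004453 -5.10586171  6.80703904] [-0.8031296   1.25554413  0.00737904] 0.5233663824939675
phi 5.41085152419762
```

View pics/w5.png

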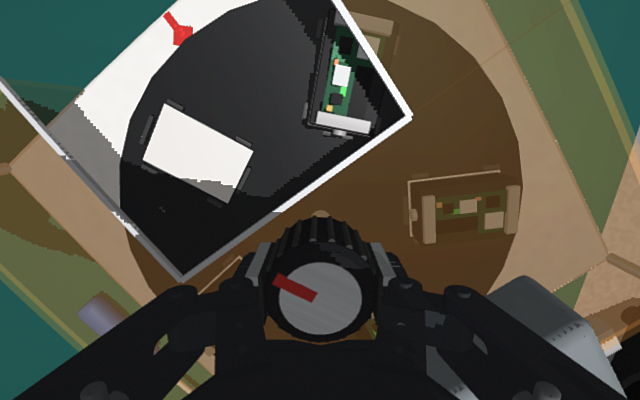

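The white patch of the empty nest is now in the window at (197,153). The arrow is at (180,30), and the window's back rim runs from (183,278) to (410,117).

```bash
cat > nest.py <<'E'
from h import *
import sys
def patch(w,seed):
    im=w['img']; m=(im.min(2)>95).astype(np.uint8)&(im.max(2)-im.min(2)<40).astype(np.uint8)
    n,l,s,c=cv2.connectedComponentsWithStats(m,connectivity=4); i=l[seed[1],seed[0]]
    cn=max(cv2.findContours((l==i).astype(np.uint8),0,cv2.CHAIN_APPROX_NONE)[0],key=cv2.contourArea)
    P=np.array([onz(w,*q[0],.055)[:2] for q in cn]).astype(np.float32)*1000
    (c,sz,a)=cv2.minAreaRect(P); b=cv2.boxPoints((c,sz,a)); e=[b[1]-b[0],b[2]-b[1]]; L=max(e,key=np.linalg.norm)
    return np.array(c)/1000,sz,deg(L),s[i,4]
E
python3 - <<'E'
from nest import *
w=load('w5.npz');c,sz,a,n=patch(w,(197,153));print('patch',c,sz,a,n)
A,B,C=onz(w,183,278,.102),onz(w,410,117,.102),onz(w,335,0,.102)
print('rim',A,B,np.linalg.norm(A-B),deg(B-A)+90,deg(C-B))
d=(B-A)[:2];d/=np.linalg.norm(d);nn=np.array([-d[1],d[0]]);ax=(A+B)[:2]/2-nn*.03
for k in(ax,np.array([.629,-.248])): print(k,deg(c-k),np.linalg.norm(c-k),deg(onz(w,180,30,.055)[:2]-k))
h=[(onz(w,*p,.045)) for p in((170,15),(184,42))];print('arrow dir',deg(h[0]-h[1]),h)
co=np.array([onz(w,*p,.055)[:2] for p in((163,103),(253,153),(229,203),(142,158))]);print(co.mean(0),deg(co[0]-co[1]),deg(co[3]-co[2]))
E
```

```text
patch [ 0.54395734 -0.21232797] (41.14888000488281, 62.80949401855469) -23.46331 5894
rim [ 0.55334749 -0.27498924  0.102     ] [ 0.66525283 -0.17706746  0.102     ] 0.1486992958058393 131.18726025207923 131.68666188253286
[ 0.62905582 -0.24860519] 156.91160095097547 0.09250831765958445 130.6867003168249
[ 0.629 -0.248] 157.2438813892769 0.09222119159948532 130.82634301266162
arrow dir 120.15669605035013 [array([ 0.52389439, -0.12840489,  0.045     ]), array([ 0.53251477, -0.14324195,  0.045     ])]
[ 0.54412978 -0.21248174] 155.56464162348007 156.2637471600666
```

Emit:
step_arm:
  series:
    - {"x": 0,"y": 0,"z": 0,"ax": 0,"ay": 0,"az": 0.1,"grip": 1}
    - {"x": 0,"y": 0,"z": 0,"ax": 0,"ay": 0,"az": 0.2,"grip": 1}
    - {"x": 0,"y": 0,"z": 0,"ax": 0,"ay": 0,"az": 0.3,"grip": 1}
    - {"x": 0,"y": 0,"z": 0,"ax": 0,"ay": 0,"az": 0.4,"grip": 1}
    - {"x": 0,"y": 0,"z": 0,"ax": 0,"ay": 0,"az": 0.5,"grip": 1}
    - {"x": 0,"y": 0,"z": 0,"ax": 0,"ay": 0,"az": 0.6,"grip": 1}
    - {"x": 0,"y": 0,"z": 0,"ax": 0,"ay": 0,"az": 0.7,"grip": 1}
    - {"x": 0,"y": 0,"z": 0,"ax": 0,"ay": 0,"az": 0.8,"grip": 1}
    - {"x": 0,"y": 0,"z": 0,"ax": 0,"ay": 0,"az": 0.85,"grip": 1}
    - {"x": 0,"y": 0,"z": 0,"ax": 0,"ay": 0,"az": 0.85,"grip": 1}
    - {"x": 0,"y": 0,"z": 0,"ax": 0,"ay": 0,"az": 0.85,"grip": 1}

```text
time: 9.45
tool_pos: [0.6273, -0.2498, 0.0806]
tcp_rot: [2.574, 1.8, -0.005]
wrist_force: [-8.0, -5.0, 9.5]
width: 0.525
grip_force: 43.2
```

```bash
python3 - <<'E'
from nest import *
w=cam('wrist','w6.png');np.savez('w6.npz',**w);s=bot.read_state();R=Rn.from_rotvec(s['tcp_rot']).as_matrix();print('phi',deg(R[:,1]),s['tool_pos'],s['torque'])
# expected nest centre -> pixel seed, try two angles
k=np.array([.629,-.248])
for a in(131.6,):
  p=proj(w,[*(k+.092*np.array([np.cos(np.radians(a)),np.sin(np.radians(a))])),.055]);print(p)
  c,sz,an,n=patch(w,p.astype(int));print(c,sz,an,n,deg(c-k),np.linalg.norm(c-k))
for q in([.5533,-.275,.102],[.6653,-.177,.102]): print(proj(w,q))
E
```

```text
phi -20.087107676492124 [ 0.62733895 -0.24987101  0.08062132] [-0.56631525  1.48891038 -0.07730623]
[196.57841528 154.47279492]
[ 0.56796808 -0.17950589] (41.12449264526367, 62.79607009887695) -48.79475 5946 131.70274903455007 0.09174060468278072
[216.10571114 325.22853341]
[341.01276664  90.24721024]
```

View pics/w6.png

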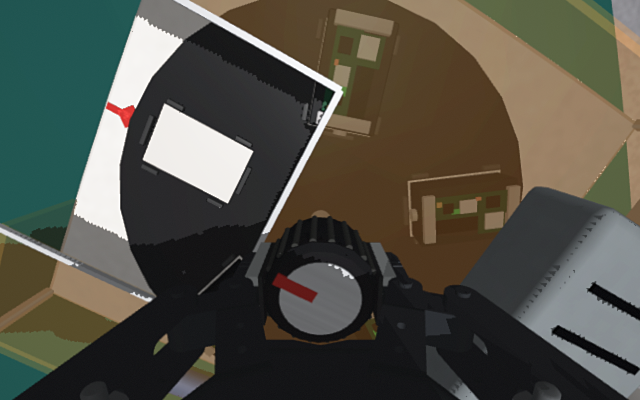

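The nest patch at (197,154) now lines up with the red arrow (120,112) and the window. I'll check its squareness by numbers and plan the release.

```bash
python3 - <<'E'
from nest import *
w=load('w6.npz')
g=cv2.cvtColor(w['img'],cv2.COLOR_RGB2GRAY); m=(g>205).astype(np.uint8)
def line(p,q,z,half=9):
    # centroid of bright strip across the line, fitted
    p,q=np.array(p,float),np.array(q,float);t=(q-p)/np.linalg.norm(q-p);nn=np.array([-t[1],t[0]]);o=[]
    for f in np.linspace(.1,.9,30):
        c=p+f*(q-p);ks=np.arange(-half,half+1);v=np.array([g[int(round(y)),int(round(x))] for x,y in c+ks[:,None]*nn],float)
        v=np.clip(v-170,0,None)
        if v.sum()>0:o.append(onz(w,*(c+nn*(v@ks)/v.sum()),z)[:2])
    o=np.array(o);d=np.linalg.svd(o-o.mean(0))[2][0];return deg(d)%180,o.mean(0),len(o)
print('side edge',line((160,10),(332,87),.102,6)); print('rim',line((335,100),(272,212),.102,6))
# front edge of white box, z=.045 (boundary green->white)
pts=[]
for y in range(60,205,5):
    row=w['img'][y].astype(int); r=row[40:200,0]; x=40+np.argmax(r>120); pts.append(onz(w,x,y,.045)[:2])
pts=np.array(pts);d=np.linalg.svd(pts-pts.mean(0))[2][0];a=deg(d)%180;nn=np.array([-d[1],d[0]]);print('front edge',a,'front dir',(a+90)%180,abs((pts.mean(0)-[.629,-.248])@nn))
for q in(((126,116)),):print('arrow tip',deg(onz(w,*q,.045)[:2]-[.629,-.248]))
E
```

```text
side edge (np.float64(134.32578510051275), array([ 0.64576243, -0.15629527]), 14)
rim (np.float64(41.620696194224024), array([ 0.63795008, -0.20054038]), 30)
front edge 41.579529449747014 front dir 131.579529449747 0.16249463681132933
arrow tip 132.21980192771673
```

Emit:
step_arm:
  series:
    - {"x": 0,"y": 0,"z": 0,"ax": 0,"ay": 0,"az": 0,"grip": 0.0}
    - {"x": 0,"y": 0,"z": 0,"ax": 0,"ay": 0,"az": 0,"grip": -0.6}
    - {"x": 0,"y": 0,"z": 0,"ax": 0,"ay": 0,"az": 0,"grip": -1}
    - {"x": 0,"y": 0,"z": 0,"ax": 0,"ay": 0,"az": 0,"grip": -1}
    - {"x": 0,"y": 0,"z": -0.06,"ax": 0,"ay": 0,"az": 0,"grip": -1}
    - {"x": 0,"y": 0,"z": -0.16,"ax": 0,"ay": 0,"az": 0,"grip": -1}
    - {"x": 0,"y": 0,"z": -0.26,"ax": 0,"ay": 0,"az": 0,"grip": -1}
    - {"x": 0,"y": 0,"z": -0.36,"ax": 0,"ay": 0,"az": 0,"grip": -1}
    - {"x": 0,"y": 0,"z": -0.4,"ax": 0,"ay": 0,"az": 0,"grip": -1}
    - {"x": 0,"y": 0,"z": -0.4,"ax": 0,"ay": 0,"az": 0,"grip": -1}

```text
time: 10.5
tool_pos: [0.6317, -0.2485, 0.2848]
tcp_rot: [2.567, 1.796, 0.009]
wrist_force: [-0.2, 0.8, -0.2]
width: 1.002
grip_force: 0.0
```

```bash
python3 - <<'E'
from nest import *
w=cam('wrist');np.savez('w7.npz',**w);s=bot.read_state();R=Rn.from_rotvec(s['tcp_rot']).as_matrix();print('phi',deg(R[:,1]),s['tool_pos'])
k=np.array([.629,-.248]);p=proj(w,[.568,-.1795,.055])
c,sz,an,n=patch(w,p.astype(int));print(p,c,sz,an,n,deg(c-k))
b=cam('side');a=cam('scene')
f=lambda x,y:(200+(x-400)*.3,130+(y-300)*.35)
C=[onz(b,*f(*q),.022) for q in((430,455),(578,597),(778,508))]
print('side plate',C,deg(C[0]-C[1]),np.linalg.norm(C[0]-C[1]),deg(C[2]-C[1]),np.linalg.norm(C[2]-C[1]))
g=lambda x,y:(320+x*.4,215+(y-300)*.4)
D=[onz(a,*g(*q),.022) for q in((10,418),(165,325),(375,482),(213,599))]
print('scene plate',D,deg(D[1]-D[0]),deg(D[3]-D[0]),deg(D[2]-D[1]))
print('stage',onz(a,*g(177,435),.022),onz(b,*f(605,487),.022))
# blue holder: px masks, hull width at side faces
for c,n,box in((a,'a',(370,255,415,285)),(b,'b',(245,175,285,205))):
    hsv=cv2.cvtColor(c['img'],cv2.COLOR_RGB2HSV);m=cv2.inRange(hsv,(105,110,50),(130,255,255));mm=np.zeros_like(m);x0,y0,x1,y1=box;mm[y0:y1,x0:x1]=m[y0:y1,x0:x1]
    cn=max(cv2.findContours(mm,0,2)[0],key=cv2.contourArea);h=cv2.convexHull(cn)[:,0]; print(n,cv2.approxPolyDP(h,1.5,True)[:,0].tolist())
E
```

```text
phi -20.04510399144888 [ 0.63022867 -0.24797733  0.28110012]
[253.75917253 138.40247587] [ 0.5691983  -0.17878659] (45.19440460205078, 64.11173248291016) -49.182938 1627 130.82763692937675
side plate [array([0.41103961, 0.46590852, 0.022     ]), array([0.42346235, 0.12863084, 0.022     ]), array([0.67664762, 0.14740082, 0.022     ])] 92.10938656706553 0.33750638477244876 4.239886341209277 0.2538800726081334
scene plate [array([0.68271014, 0.16362833, 0.022     ]), array([0.4262891 , 0.15332055, 0.022     ]), array([0.41832109, 0.48669087, 0.022     ]), array([0.6685161, 0.4851859, 0.022    ])] -177.6980273724985 92.52748085293447 91.36918842435603
stage [0.5450147  0.30135918 0.022     ] [0.54358434 0.2906244  0.022     ]
a [[401, 269], [401, 273], [381, 277], [379, 273], [390, 267]]
b [[271, 191], [270, 195], [255, 196], [257, 191], [266, 189]]
```

```bash
python3 - <<'E'
from h import *
a=cam('scene');b=cam('side')
for c,p,q in((a,(401.5,273.5),(381,277.5)),(b,(271,195.5),(254.5,196.5))):
  for z in(.022,):
    P,Q=onz(c,*p,z),onz(c,*q,z);print(P,Q,deg(P-Q),np.linalg.norm(P-Q))
s=bot.read_state()
# tool target for standoff: heading h, elevation 45, camera below: z=(cos h cos45, sin h cos45,-sin45); y horiz
h=np.radians(3);z=np.array([np.cos(h)*.7071,np.sin(h)*.7071,-.7071])
R0=Rn.from_rotvec(s['tcp_rot']).as_matrix()
for sg in(1,-1):
  y=sg*np.array([-np.sin(h),np.cos(h),0]);x=np.cross(y,z);R=np.c_[x,y,z];print(sg,x,np.degrees(Rn.from_matrix(R0.T@R).as_rotvec()))
E
```

```text
[0.53256581 0.33252128 0.022     ] [0.58936355 0.30817608 0.022     ] 156.79858646101158 0.06179540445767458
[0.57225169 0.27048955 0.022     ] [0.5194068  0.29980399 0.022     ] -29.018268346042714 0.06043110871620633
1 [-0.70613094 -0.03700675 -0.7071    ] [ -44.21991837  -29.42285331 -106.32080225]
-1 [0.70613094 0.03700675 0.7071    ] [-26.48612903  39.8062843   63.20953484]
```

```bash
cat >> h.py <<'E'
def tool(h,el=45):
    h,e=np.radians(h),np.radians(el);z=np.array([np.cos(h)*np.cos(e),np.sin(h)*np.cos(e),-np.sin(e)]);y=np.array([-np.sin(h),np.cos(h),0]);return np.c_[np.cross(y,z),y,z]
def plan(p,R,s=None):
    s=s or bot.read_state();R0=Rn.from_rotvec(s['tcp_rot']).as_matrix()
    return (R0.T@(np.array(p)-s['tool_pos'])/.5).round(3),(np.degrees(Rn.from_matrix(R0.T@R).as_rotvec())/30).round(3)
E
python3 - <<'E'
from h import *
a=cam('scene');b=cam('side');w=cam('wrist')
(o1,d1),(o2,d2)=ray(a,434.8,287),ray(b,238.4,168.5)
print('jar',onz(a,434.8,287,.064),onz(b,238.4,168.5,.064))
s=bot.read_state();print(s['tool_pos'],s['q'])
print(plan([.40,-.05,.36],tool(-26,90)))
print(plan([.40,-.05,.36],tool(-26,45)))
E
```

```text
jar [0.52577711 0.44493924 0.064     ] [0.5284657  0.43926017 0.064     ]
[ 0.62802135 -0.24751925  0.27642729] [-4.12340832e-01  2.32768610e-01  1.50748362e+00  2.48949349e-05
  1.40500326e+00 -6.20955897e-02]
(array([ 0.215, -0.565, -0.165]), array([-0.005, -0.006, -2.802]))
(array([ 0.215, -0.565, -0.165]), array([-1.101, -1.221, -2.644]))
```

Emit:
step_arm:
  series:
    - {"x": 0.215,"y": -0.565,"z": -0.165,"ax": -0.367,"ay": -0.407,"az": -0.881,"grip": -1}
    - {"x": 0.215,"y": -0.565,"z": -0.165,"ax": -0.367,"ay": -0.407,"az": -0.881,"grip": -1}
    - {"x": 0.215,"y": -0.565,"z": -0.165,"ax": -0.367,"ay": -0.407,"az": -0.881,"grip": -1}
    - {"x": 0.215,"y": -0.565,"z": -0.165,"ax": -0.367,"ay": -0.407,"az": -0.881,"grip": -1}
    - {"x": 0.215,"y": -0.565,"z": -0.165,"ax": -0.367,"ay": -0.407,"az": -0.881,"grip": -1}
    - {"x": 0.215,"y": -0.565,"z": -0.165,"ax": -0.367,"ay": -0.407,"az": -0.881,"grip": -1}
    - {"x": 0.215,"y": -0.565,"z": -0.165,"ax": -0.367,"ay": -0.407,"az": -0.881,"grip": -1}
    - {"x": 0.215,"y": -0.565,"z": -0.165,"ax": -0.367,"ay": -0.407,"az": -0.881,"grip": -1}
    - {"x": 0.215,"y": -0.565,"z": -0.165,"ax": -0.367,"ay": -0.407,"az": -0.881,"grip": -1}

```text
time: 11.8
tool_pos: [0.4009, -0.0502, 0.3608]
tcp_rot: [1.905, 2.137, -0.093]
wrist_force: [-0.3, 0.0, -0.1]
width: 1.004
grip_force: 0.0
```

Emit:
step_arm:
  series:
    - {"x": 0,"y": 0,"z": 0,"ax": -0.367,"ay": -0.407,"az": -0.881,"grip": -1}
    - {"x": 0,"y": 0,"z": 0,"ax": -0.367,"ay": -0.407,"az": -0.881,"grip": -1}
    - {"x": 0,"y": 0,"z": 0,"ax": -0.367,"ay": -0.407,"az": -0.881,"grip": -1}
    - {"x": 0,"y": 0,"z": 0,"ax": -0.367,"ay": -0.407,"az": -0.881,"grip": -1}
    - {"x": 0,"y": 0,"z": 0,"ax": -0.367,"ay": -0.407,"az": -0.881,"grip": -1}

```text
time: 12.3
tool_pos: [0.3999, -0.0504, 0.3591]
tcp_rot: [1.215, 2.299, -0.169]
wrist_force: [0.2, 0.9, 0.0]
width: 0.993
grip_force: 0.0
```

```bash
python3 - <<'E'
from h import *
w=cam('wrist');w=cam('wrist');s=bot.read_state();print(s['time'],s['tool_pos'],s['q'])
print(plan(s['tool_pos'],tool(-26,45)))
E
```

```text
12.4 [ 0.40074473 -0.05048241  0.36048132] [ 0.21036622 -0.63309149  2.17180068 -0.45300731  1.28007085 -0.32444919]
(array([0., 0., 0.]), array([-0.37 , -0.403, -0.886]))
```

```bash
python3 - <<'E'
from h import *
print(plan([.4215,.3671,.185],tool(-26,45)))
E
```

```text
(array([0.772, 0.475, 0.028]), array([-0.37 , -0.403, -0.886]))
```

Emit:
step_arm:
  series:
    - {"x": 0.772,"y": 0.475,"z": 0.028,"ax": -0.37,"ay": -0.403,"az": -0.886,"grip": -1}
    - {"x": 0.772,"y": 0.475,"z": 0.028,"ax": -0.37,"ay": -0.403,"az": -0.886,"grip": -1}
    - {"x": 0.772,"y": 0.475,"z": 0.028,"ax": -0.37,"ay": -0.403,"az": -0.886,"grip": -1}
    - {"x": 0.772,"y": 0.475,"z": 0.028,"ax": -0.37,"ay": -0.403,"az": -0.886,"grip": -1}
    - {"x": 0.772,"y": 0.475,"z": 0.028,"ax": -0.37,"ay": -0.403,"az": -0.886,"grip": -1}
    - {"x": 0.772,"y": 0.475,"z": 0.028,"ax": -0.37,"ay": -0.403,"az": -0.886,"grip": -1}
    - {"x": 0.772,"y": 0.475,"z": 0.028,"ax": -0.37,"ay": -0.403,"az": -0.886,"grip": -1}
    - {"x": 0.772,"y": 0.475,"z": 0.028,"ax": -0.37,"ay": -0.403,"az": -0.886,"grip": -1}
    - {"x": 0.772,"y": 0.475,"z": 0.028,"ax": -0.37,"ay": -0.403,"az": -0.886,"grip": -1}
    - {"x": 0.772,"y": 0.475,"z": 0.028,"ax": -0.37,"ay": -0.403,"az": -0.886,"grip": -1}
    - {"x": 0.772,"y": 0.475,"z": 0.028,"ax": -0.37,"ay": -0.403,"az": -0.886,"grip": -1}
    - {"x": 0.772,"y": 0.475,"z": 0.028,"ax": -0.37,"ay": -0.403,"az": -0.886,"grip": -1}

```text
time: 13.6
tool_pos: [0.421, 0.3665, 0.1851]
tcp_rot: [0.531, 2.305, -0.222]
wrist_force: [0.2, 0.3, -0.3]
width: 1.001
grip_force: 0.0
```

```bash
python3 - <<'E'
from h import *
w=cam('wrist','w8.png');np.savez('w8.npz',**w);s=bot.read_state();print(s['time'],s['tool_pos'],s['q'])
for p in([.5534,.3028,.022],[.5475,.292,.216]): print(proj(w,p))
h=np.array([.8988,-.4384,0]);n=np.array([.4384,.8988,0]);C=np.array([.5534,.3028,.022])
print([proj(w,C+i*.03*h+j*.019*n).round(0) for i in(-1,1) for j in(-1,1)])
E
```

```text
13.65 [0.42093521 0.36615068 0.18573117] [ 1.16402168  0.08183776  2.06699826 -0.86017502  1.20488704  0.46036148]
[321.26365593 163.26957688]
[308.73849689 322.09901624]
[array([306., 148.]), array([337., 148.]), array([307., 176.]), array([335., 176.])]
```

View pics/w8.png

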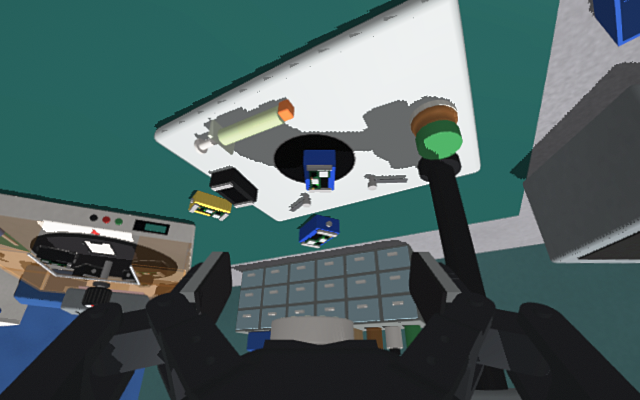

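The view is upside down, with the camera below the gripper. The blue holder is at (320,170) with its near end square-on, and its bottom corners at about (304,150) and (336,150) agree with the prediction. The jar at (436,125) and the syringe at (245,122) are clear of the approach. I'll refine the holder's pose with a colour mask.

```bash
python3 - <<'E'
from h import *
w=load('w8.npz');hsv=cv2.cvtColor(w['img'],cv2.COLOR_RGB2HSV);m=cv2.inRange(hsv,(105,110,40),(130,255,255))
n,l,s,c=cv2.connectedComponentsWithStats(m[130:205,285:360]);i=1+s[1:,4].argmax();print(s[i]);mm=(l==i)
for y in range(15,60,4):
  xs=np.nonzero(mm[y])[0]
  if len(xs):print(y+130,xs.min()+285,xs.max()+285)
h=np.array([.8988,-.4384,0]);nn=np.array([.4384,.8988,0]);C=np.array([.5534,.3028,.022])
for z in(0,.022):print(z,[proj(w,C+[0,0,z]+i*.03*h+j*.019*nn).round(1).tolist() for i in(-1,1) for j in(-1,1)])
s=bot.read_state()
T=np.array([.5804,.2896,.0083]);zt=tool(-26)[:,2]
for d in(.06,0):print(d,plan(T-d*zt,tool(-26)))
E
```

```text
[ 18  20  33  40 747]
153 303 335
157 303 335
161 303 335
165 303 335
169 304 335
173 304 335
177 304 335
181 304 333
185 306 333
189 307 333
0 [[305.7, 148.4], [337.0, 148.4], [307.5, 176.3], [334.9, 176.3]]
0.022 [[305.2, 163.0], [337.5, 163.1], [307.1, 189.8], [335.3, 189.9]]
0.06 (array([0.002, 0.002, 0.381]), array([0.   , 0.004, 0.   ]))
0 (array([0.002, 0.002, 0.501]), array([0.   , 0.004, 0.   ]))
```

Emit:
step_arm:
  series:
    - {"x": -0.006,"y": -0.002,"z": 0.1,"ax": 0,"ay": 0,"az": 0,"grip": -1}
    - {"x": -0.006,"y": -0.002,"z": 0.2,"ax": 0,"ay": 0,"az": 0,"grip": -1}
    - {"x": -0.006,"y": -0.002,"z": 0.28,"ax": 0,"ay": 0,"az": 0,"grip": -1}
    - {"x": -0.006,"y": -0.002,"z": 0.35,"ax": 0,"ay": 0,"az": 0,"grip": -1}
    - {"x": -0.006,"y": -0.002,"z": 0.4,"ax": 0,"ay": 0,"az": 0,"grip": -1}
    - {"x": -0.006,"y": -0.002,"z": 0.44,"ax": 0,"ay": 0,"az": 0,"grip": -1}
    - {"x": -0.006,"y": -0.002,"z": 0.47,"ax": 0,"ay": 0,"az": 0,"grip": -1}
    - {"x": -0.006,"y": -0.002,"z": 0.48,"ax": 0,"ay": 0,"az": 0,"grip": -1}
    - {"x": -0.006,"y": -0.002,"z": 0.48,"ax": 0,"ay": 0,"az": 0,"grip": -1}

```text
time: 14.55
tool_pos: [0.5752, 0.2908, 0.0188]
tcp_rot: [0.531, 2.304, -0.219]
wrist_force: [-0.6, -0.1, -0.1]
width: 0.999
grip_force: 0.0
```

```bash
python3 - <<'E'
from h import *
w=cam('wrist','w9.png');s=bot.read_state();print(s['time'],s['tool_pos'],s['wrist_force'],s['q'])
R=Rn.from_rotvec(s['tcp_rot']).as_matrix();C=np.array([.5551,.2995,.022])
print('holder centre in tool mm',(R.T@(C+[0,0,.013]-s['tool_pos'])*1000).round(1))
hsv=cv2.cvtColor(w['img'],cv2.COLOR_RGB2HSV);m=cv2.inRange(hsv,(105,110,40),(130,255,255))
n,l,st,c=cv2.connectedComponentsWithStats(m)
for i in range(1,n):
  if st[i,4]>150:print(st[i],c[i].round(1))
h=np.array([.8988,-.4384,0]);nn=np.array([.4384,.8988,0])
for z in(0,.022):print(z,[proj(w,C+[0,0,z]+i*.03*h+j*.019*nn).round(1).tolist() for i in(-1,1) for j in(-1,1)])
E
```

```text
14.6 [0.57510437 0.29151557 0.01914068] [0.16688345 0.57854296 0.61968515] [ 0.83609583  0.35694588  2.1201819  -1.18212597  0.82566798  0.6368912 ]
holder centre in tool mm [  3.9  -1.5 -26.4]
[ 272  196   92   84 4740] [318.4 224.6]
[ 286  283   67   32 1315] [318.  298.5]
0 [[276.8, 196.5], [360.7, 196.5], [288.7, 244.9], [349.3, 244.9]]
0.022 [[273.1, 242.0], [364.2, 242.0], [286.9, 279.7], [351.0, 279.8]]
```

Emit:
step_arm:
  series:
    - {"x": -0.001,"y": -0.003,"z": 0.012,"ax": 0,"ay": 0,"az": 0,"grip": -1}
    - {"x": -0.001,"y": -0.003,"z": 0.023,"ax": 0,"ay": 0,"az": 0,"grip": -1}
    - {"x": -0.001,"y": -0.003,"z": 0.023,"ax": 0,"ay": 0,"az": 0,"grip": -0.3}
    - {"x": -0.001,"y": -0.003,"z": 0.023,"ax": 0,"ay": 0,"az": 0,"grip": 0}
    - {"x": -0.001,"y": -0.003,"z": 0.023,"ax": 0,"ay": 0,"az": 0,"grip": 0}
    - {"x": -0.001,"y": -0.003,"z": 0.023,"ax": 0,"ay": 0,"az": 0,"grip": 0}
  force: 40

```text
time: 15.2
tool_pos: [0.5818, 0.2867, 0.0105]
tcp_rot: [0.529, 2.305, -0.219]
wrist_force: [0.4, 0.6, 0.1]
width: 0.499
grip_force: 0.0
```

```bash
python3 - <<'E'
from h import *
w=cam('wrist','w10.png');s=bot.read_state();print(s['time'],s['tool_pos'],s['width'],s['wrist_force'],s['q'])
R=Rn.from_rotvec(s['tcp_rot']).as_matrix();p=s['tool_pos']
# where light-grey pad pixels end vs model: pad tip front-edge predicted for tip offsets
hsv=cv2.cvtColor(w['img'],cv2.COLOR_RGB2HSV);m=cv2.inRange(hsv,(105,110,40),(130,255,255))
n,l,st,c=cv2.connectedComponentsWithStats(m)
for i in range(1,n):
  if st[i,4]>150:print(st[i],c[i].round(1))
for o in(.029,.035,.041):print(o,[proj(w,p+R@np.array([.011,sy*.0215,-o])).round(0).tolist() for sy in(-1,1)])
hh=hsv[180:290:6]; 
for y in range(196,290,8):
  r=w['img'][y].astype(int);print(y,[int(r[x].mean()) for x in range(240,285,5)],[int(r[x].mean()) for x in range(355,400,5)])
E
```

```text
15.25 [0.58184944 0.28669507 0.0104893 ] 0.5017258221480905 [-0.11162328  0.06445825 -0.73726973] [ 0.82034043  0.37350776  2.11963437 -1.20461814  0.81075637  0.65072152]
[ 270  204  100  117 6652] [319.9 246.3]
0.029 [[278.0, 236.0], [363.0, 236.0]]
0.035 [[277.0, 241.0], [365.0, 241.0]]
0.041 [[275.0, 246.0], [367.0, 246.0]]
196 [5, 6, 9, 8, 6, 7, 9, 9, 7] [7, 8, 7, 9, 7, 6, 8, 7, 7]
204 [9, 9, 7, 9, 6, 7, 9, 30, 37] [59, 60, 36, 6, 6, 8, 7, 6, 10]
212 [10, 7, 4, 8, 7, 8, 6, 61, 59] [60, 61, 60, 8, 7, 7, 6, 6, 8]
220 [7, 8, 7, 5, 8, 7, 5, 60, 60] [60, 60, 61, 6, 8, 7, 16, 16, 16]
228 [7, 7, 8, 7, 8, 7, 4, 62, 60] [61, 61, 61, 6, 5, 8, 12, 16, 15]
236 [8, 4, 10, 6, 8, 7, 9, 60, 61] [61, 61, 61, 7, 8, 9, 17, 17, 15]
244 [16, 14, 15, 17, 15, 97, 91, 60, 61] [60, 62, 61, 98, 97, 16, 18, 12, 145]
252 [153, 27, 18, 29, 98, 95, 50, 61, 61] [61, 61, 61, 30, 96, 94, 74, 227, 239]
260 [239, 23, 29, 88, 96, 98, 26, 55, 78] [101, 64, 53, 26, 96, 95, 84, 30, 24]
268 [51, 29, 35, 96, 96, 22, 25, 23, 52] [91, 53, 23, 24, 23, 96, 95, 47, 30]
276 [29, 29, 90, 106, 99, 24, 23, 21, 187] [122, 210, 24, 24, 24, 89, 106, 94, 29]
284 [31, 27, 29, 30, 115, 29, 24, 22, 212] [116, 242, 17, 22, 27, 105, 35, 30, 29]
```

Emit:
step_arm:
  series:
    - {"x": 0.004,"y": 0,"z": 0.004,"ax": 0,"ay": 0,"az": 0,"grip": 0}
    - {"x": 0.004,"y": 0,"z": 0.004,"ax": 0,"ay": 0,"az": 0,"grip": 0}
    - {"x": 0.004,"y": 0,"z": 0.004,"ax": 0,"ay": 0,"az": 0,"grip": 0.3}
    - {"x": 0.004,"y": 0,"z": 0.004,"ax": 0,"ay": 0,"az": 0,"grip": 0.5}
    - {"x": 0.004,"y": 0,"z": 0.004,"ax": 0,"ay": 0,"az": 0,"grip": 0.5}
    - {"x": 0.004,"y": 0,"z": 0.004,"ax": 0,"ay": 0,"az": 0,"grip": 0.5}
  force: 50

```text
time: 15.85
tool_pos: [0.5818, 0.2865, 0.0074]
tcp_rot: [0.529, 2.306, -0.219]
wrist_force: [0.1, 0.7, 0.3]
width: 0.435
grip_force: 50.5
```

Emit:
step_arm:
  series:
    - {"x": -0.007,"y": 0,"z": -0.007,"ax": 0,"ay": 0,"az": 0,"grip": 0.5}
    - {"x": -0.017,"y": 0,"z": -0.017,"ax": 0,"ay": 0,"az": 0,"grip": 0.5}
    - {"x": -0.028,"y": 0,"z": -0.028,"ax": 0,"ay": 0,"az": 0,"grip": 0.5}
    - {"x": -0.035,"y": 0,"z": -0.035,"ax": 0,"ay": 0,"az": 0,"grip": 0.5}
    - {"x": -0.035,"y": 0,"z": -0.035,"ax": 0,"ay": 0,"az": 0,"grip": 0.5}

```text
time: 16.35
tool_pos: [0.5825, 0.2872, 0.0339]
tcp_rot: [0.53, 2.304, -0.217]
wrist_force: [1.0, 0.1, -1.0]
width: 0.434
grip_force: 50.5
```

```bash
cat > held.py <<'E'
from h import *
def held(save=None):
    w=cam('wrist',save);s=bot.read_state()
    hsv=cv2.cvtColor(w['img'],cv2.COLOR_RGB2HSV);m=cv2.inRange(hsv,(105,110,40),(130,255,255))
    n,l,st,c=cv2.connectedComponentsWithStats(m[150:350,250:390]);i=1+st[1:,4].argmax();mm=l==i
    print(s['time'],s['tool_pos'],s['width'],s['wrist_force'].round(2),s['torque'].round(2),s['q'].round(2));print(st[i]+[250,150,0,0,0])
    for y in range(44,140,8):
        xs=np.nonzero(mm[y])[0]
        if len(xs):print((y+150,int(xs.min())+250,int(xs.max())+250),end=' ')
    return w,s
E
python3 - <<'E'
from held import *
w,s=held()
E
```

```text
16.4 [0.58221945 0.28699704 0.03330704] 0.4339195760929752 [ 0.68  0.56 -1.63] [0.23 0.45 0.04] [ 0.82  0.33  2.12 -1.17  0.83  0.6 ]
[ 270  210  101   91 5717]
(210, 276, 365) (218, 273, 366) (226, 274, 366) (234, 273, 367) (242, 272, 368) (250, 271, 369) (258, 270, 370) (266, 273, 368) (274, 276, 364) (282, 280, 360)
```

Emit:
step_arm:
  series:
    - {"x": 0.03,"y": 0,"z": -0.05,"ax": 0,"ay": 0,"az": 0,"grip": 0.5}
    - {"x": 0.07,"y": 0,"z": -0.11,"ax": 0,"ay": 0,"az": 0,"grip": 0.5}
    - {"x": 0.12,"y": 0,"z": -0.18,"ax": 0,"ay": 0,"az": 0,"grip": 0.5}
    - {"x": 0.17,"y": 0,"z": -0.25,"ax": 0,"ay": 0,"az": 0,"grip": 0.5}
    - {"x": 0.2,"y": 0,"z": -0.3,"ax": 0,"ay": 0,"az": 0,"grip": 0.5}
    - {"x": 0.2,"y": 0,"z": -0.35,"ax": 0,"ay": 0,"az": 0,"grip": 0.5}
    - {"x": 0.17,"y": 0,"z": -0.39,"ax": 0,"ay": 0,"az": 0,"grip": 0.5}
    - {"x": 0.142,"y": 0,"z": -0.424,"ax": 0,"ay": 0,"az": 0,"grip": 0.5}
    - {"x": 0.142,"y": 0,"z": -0.424,"ax": 0,"ay": 0,"az": 0,"grip": 0.5}

```text
time: 17.3
tool_pos: [0.4022, 0.3764, 0.1348]
tcp_rot: [0.531, 2.304, -0.212]
wrist_force: [0.1, 0.7, -2.0]
width: 0.436
grip_force: 50.8
```

```bash
python3 - <<'E'
from held import *
w,s=held()
print(plan([.46,-.08,.24],tool(-48.5)), plan([.46,-.08,.24],tool(-26)))
E
```

```text
17.35 [0.40179993 0.37514714 0.13282318] 0.4322448326345839 [-0.6  -0.15 -1.89] [ 0.24  0.4  -0.  ] [ 1.2   0.15  2.1  -0.88  1.16  0.57]
[ 270  210  101   87 5685]
(210, 276, 348) (218, 274, 366) (226, 274, 367) (234, 273, 368) (242, 272, 368) (250, 271, 369) (258, 270, 370) (266, 272, 368) (274, 276, 364) (282, 279, 360) (array([-0.508, -0.768,  0.201]), array([0.54 , 0.001, 0.528])) (array([-0.508, -0.768,  0.201]), array([ 0.01 ,  0.002, -0.002]))
```

Emit:
step_arm:
  series:
    - {"x": -0.025,"y": -0.038,"z": 0.01,"ax": 0.027,"ay": 0,"az": 0.027,"grip": 0.5}
    - {"x": -0.066,"y": -0.1,"z": 0.026,"ax": 0.069,"ay": 0,"az": 0.069,"grip": 0.5}
    - {"x": -0.112,"y": -0.169,"z": 0.044,"ax": 0.117,"ay": 0,"az": 0.117,"grip": 0.5}
    - {"x": -0.163,"y": -0.246,"z": 0.064,"ax": 0.17,"ay": 0,"az": 0.17,"grip": 0.5}
    - {"x": -0.213,"y": -0.323,"z": 0.084,"ax": 0.223,"ay": 0,"az": 0.223,"grip": 0.5}
    - {"x": -0.264,"y": -0.399,"z": 0.105,"ax": 0.276,"ay": 0,"az": 0.276,"grip": 0.5}
    - {"x": -0.315,"y": -0.476,"z": 0.125,"ax": 0.329,"ay": 0,"az": 0.329,"grip": 0.5}
    - {"x": -0.366,"y": -0.553,"z": 0.145,"ax": 0.382,"ay": 0,"az": 0.382,"grip": 0.5}
    - {"x": -0.417,"y": -0.63,"z": 0.165,"ax": 0.435,"ay": 0,"az": 0.435,"grip": 0.5}
    - {"x": -0.462,"y": -0.699,"z": 0.183,"ax": 0.483,"ay": 0,"az": 0.483,"grip": 0.5}
    - {"x": -0.493,"y": -0.745,"z": 0.195,"ax": 0.515,"ay": 0,"az": 0.515,"grip": 0.5}
    - {"x": -0.508,"y": -0.768,"z": 0.201,"ax": 0.533,"ay": 0,"az": 0.533,"grip": 0.5}

```text
time: 18.55
tool_pos: [0.4583, -0.0839, 0.2393]
tcp_rot: [0.988, 2.181, -0.41]
wrist_force: [0.1, 0.9, -2.2]
width: 0.435
grip_force: 50.7
```

```bash
python3 - <<'E'
from held import *
cam('wrist');w,s=held('w11.png');np.savez('w11.npz',**w)
for z in(.13,.0404):print(plan([.5876,-.2018,z],tool(-48.6)))
print(proj(w,[.568,-.1795,.055]))
R=Rn.from_rotvec(s['tcp_rot']).as_matrix();print('heading',deg(R[:,2]),'el',np.degrees(np.arcsin(-R[2,2])),'roll',np.degrees(np.arcsin(R[2,1])))
E
```

```text
18.65 [ 0.45841042 -0.08330065  0.23914962] 0.434775190002628 [-0.47  0.11 -2.04] [ 0.37  0.34 -0.01] [ 0.31 -0.45  2.39 -0.86  1.02 -0.  ]
[ 270  211  101  133 7276]
(218, 274, 366) (226, 273, 367) (234, 273, 367) (242, 272, 368) (250, 271, 369) (258, 270, 370) (266, 272, 368) (274, 276, 364) (282, 279, 360) (array([-0.092,  0.038,  0.401]), array([-0.004,  0.001, -0.003]))
(array([0.035, 0.038, 0.528]), array([-0.004,  0.001, -0.003]))
[335.38616918 148.53340765]
heading -48.76554996515372 el 44.96913321721842 roll -0.019383515488412665
```

```bash
python3 - <<'E'
from nest import *
w=load('w11.npz');c,sz,an,n=patch(w,(335,148));print(c,sz,an,n,deg(c-np.array([.629,-.248])))
im=w['img'].astype(int);print([im[y,335].tolist() for y in range(135,165,5)])
E
```

```text
[ 0.5681908  -0.18098579] (44.339622497558594, 66.16236877441406) -49.149876 1033 132.22084121818585
[[255, 255, 255], [255, 255, 255], [255, 255, 255], [255, 255, 255], [255, 255, 255], [255, 255, 255]]
```

Emit:
step_arm:
  series:
    - {"x": -0.012,"y": 0.005,"z": 0.05,"ax": -0.004,"ay": 0,"az": -0.003,"grip": 0.5}
    - {"x": -0.035,"y": 0.015,"z": 0.14,"ax": -0.004,"ay": 0,"az": -0.003,"grip": 0.5}
    - {"x": -0.06,"y": 0.025,"z": 0.23,"ax": -0.004,"ay": 0,"az": -0.003,"grip": 0.5}
    - {"x": -0.08,"y": 0.034,"z": 0.32,"ax": -0.004,"ay": 0,"az": -0.003,"grip": 0.5}
    - {"x": -0.09,"y": 0.038,"z": 0.38,"ax": -0.004,"ay": 0,"az": -0.003,"grip": 0.5}
    - {"x": -0.092,"y": 0.038,"z": 0.4,"ax": -0.004,"ay": 0,"az": -0.003,"grip": 0.5}
    - {"x": -0.068,"y": 0.038,"z": 0.424,"ax": -0.004,"ay": 0,"az": -0.003,"grip": 0.5}
    - {"x": -0.045,"y": 0.038,"z": 0.448,"ax": -0.004,"ay": 0,"az": -0.003,"grip": 0.5}
    - {"x": -0.035,"y": 0.038,"z": 0.458,"ax": -0.004,"ay": 0,"az": -0.003,"grip": 0.5}
    - {"x": -0.035,"y": 0.038,"z": 0.458,"ax": -0.004,"ay": 0,"az": -0.003,"grip": 0.5}

```text
time: 19.65
tool_pos: [0.5875, -0.1977, 0.0883]
tcp_rot: [0.979, 2.187, -0.406]
wrist_force: [-0.5, -0.2, -2.0]
width: 0.43
grip_force: 50.7
```

```bash
python3 - <<'E'
from held import *
cam('wrist');w,s=held('w12.png');np.savez('w12.npz',**w)
R=Rn.from_rotvec(s['tcp_rot']).as_matrix();print('heading',deg(R[:,2]),'el',np.degrees(np.arcsin(-R[2,2])))
h=R[:,2].copy();h[2]=0;h/=np.linalg.norm(h);nn=np.array([-h[1],h[0],0]);B=s['tool_pos']-.0297*h+[0,0,.0146];print('bottom centre est',B)
print('pred near bottom edge',[proj(w,B-.03*h+j*.019*nn).round(1).tolist() for j in(-1,1)])
N=np.array([.568,-.18,.055]);a=np.radians(131.5);u=np.array([np.cos(a),np.sin(a),0]);v=np.array([-u[1],u[0],0])
print('nest front patch corners',[proj(w,N+.031*u+j*.0205*v).round(1).tolist() for j in(-1,1)])
g=w['img']
for y in range(130,212,5):print(y,''.join('#' if g[y,x].min()>110 else('b' if int(g[y,x,2])-int(g[y,x,0])>40 else '.') for x in range(240,400,2)))
E
```

```text
19.75 [ 0.58927863 -0.19807633  0.09086885] 0.4320368729131131 [ 0.18  0.1  -2.01] [ 0.37  0.33 -0.01] [-0.06  0.03  2.34 -1.31  0.54  0.31]
[ 270  210  101   87 5762]
(210, 276, 364) (218, 273, 367) (226, 272, 368) (234, 272, 369) (242, 272, 368) (250, 271, 369) (258, 270, 370) (266, 272, 368) (274, 276, 364) (282, 279, 360) heading -48.20369991569542 el 44.944396884742204
bottom centre est [ 0.56948405 -0.17593442  0.10546885]
pred near bottom edge [[274.9, 213.5], [367.2, 213.6]]
nest front patch corners [[354.9, 124.4], [272.5, 124.0]]
130 ..................########################################......................
135 ...................######################################.......................
140 ...................#######################################......................
145 ...................######################################..##...................
150 ....................####################################........................
155 ....................####################################........................
160 .....................###################
[... 190 characters left out ...]
....................
175 ......................#################################.........................
180 ......................################################..........................
185 ......................################################..#.......................
190 ....................#..###############################.#........................
195 ................................................................................
200 ................................................................................
205 ..#.............................................................................
210 ..#......................................................................#......
```

```bash
cat > kin.py <<'E'
from h import *
from scipy.optimize import least_squares
s=bot.read_state()
D=[([1.10506,.26434,1.60463,0,1.2737,-.0369],(.28051,.61355,.20164)),([-.40425,.18696,1.57463,0,1.38145,-1.5473],(.60772,-.23275,.26943)),
([-.4063,.31128,1.69895,0,1.12978,-1.548],(.62458,-.24162,.12035)),([.21037,-.63309,2.1718,-.453,1.28007,-.32445],(.40074,-.05048,.36048)),
([1.16402,.08184,2.067,-.86018,1.20489,.46036],(.42094,.36615,.18573)),([.8361,.35695,2.12018,-1.18213,.82567,.63689],(.5751,.29152,.01914)),(s['q'],s['tool_pos'])]
def rot(q):
    return (Rn.from_euler('z',q[0])*Rn.from_euler('y',q[1]+q[2])*Rn.from_euler('z',q[3])*Rn.from_euler('y',q[4])*Rn.from_euler('z',q[5]))
def fk(q,m):
    a1,d1,L2,L3,e,d6=m;s1,c1,s2,c2=np.sin(q[1]),np.cos(q[1]),np.sin(q[1]+q[2]),np.cos(q[1]+q[2])
    r=a1+L2*s1+L3*s2+e*c2;z=d1+L2*c1+L3*c2-e*s2
    return np.array([r*np.cos(q[0]),r*np.sin(q[0]),z])+d6*rot(q).apply([0,0,1])
f=least_squares(lambda m:np.concatenate([fk(q,m)-p for q,p in D]),[0,.4,.4,.4,0,.2],x_scale=.1);M=f.x
K=rot(s['q']).as_matrix().T@Rn.from_rotvec(s['tcp_rot']).as_matrix()
def ik(p,R,q0):
    g=least_squares(lambda q:np.concatenate([(fk(q,M)-p)*10,(rot(q).as_matrix()@K-R).ravel()]),q0,xtol=1e-12)
    return g.x,np.abs(g.fun).max()
E
python3 - <<'E'
from kin import *
print(M,np.abs(f.fun).max(),K.round(2))
h=lambda a:np.array([np.cos(np.radians(a)),np.sin(np.radians(a)),0])
for z in(.09,.0404):
  for hd in(-48.4,):
    for el in(35,40,45,50,55,60,70,80):
      # same bottom centre; T offset from tip point fixed ~ tip (+5mm ahead, ~ .0095 up) -> T=tip+.036*zt
      R=tool(hd,el);N=np.array([.568,-.18,z+.0146]);tip=N+.0045*h(hd)+[0,0,.0105];T=tip+.036*R[:,2]
      q,e=ik(T,R,s['q']);print(z,hd,el,T.round(3),q.round(2),round(e,4))
E
```

```text
[ 0.02076514  0.22349144  0.49097381  0.5457815  -0.00777043  0.33933917] 0.022742266101196174 [[ 0. -1. -0.]
 [ 1.  0.  0.]
 [ 0. -0.  1.]]
0.09 -48.4 35 [ 0.591 -0.205  0.094] [ 0.01  0.08  2.39 -1.68  0.67  0.72] 0.0
0.09 -48.4 40 [ 0.589 -0.204  0.092] [-0.02  0.06  2.36 -1.51  0.6   0.53] 0.0
0.09 -48.4 45 [ 0.588 -0.202  0.09 ] [-0.05  0.04  2.32 -1.3   0.55  0.31] 0.0
0.09 -48.4 50 [ 0.586 -0.201  0.088] [-0.08  0.04  2.28 -1.07  0.53  0.06] 0.0
0.09 -48.4 55 [ 0.585 -0.199  0.086] [-0.12  0.04  2.24 -0.84  0.54 -0.17] 0.0
0.09 -48.4 60 [ 0.583 -0.197  0.084] [-0.15  0.05  2.2  -0.64  0.57 -0.39] 0.0
0.09 -48.4 70 [ 0.579 -0.193  0.081] [-0.21  0.09  2.1  -0.33  0.69 -0.71] 0.0
0.09 -48.4 80 [ 0.575 -0.188  0.08 ] [-0.26  0.15  2.   -0.13  0.84 -0.91] 0.0
0.0404 -48.4 35 [ 0.591 -0.205  0.045] [ 0.01  0.2   2.4  -1.84  0.69  0.92] 0.0
0.0404 -48.4 40 [ 0.589 -0.204  0.042] [-0.02  0.17  2.38 -1.69  0.6   0.75] 0.0
0.0404 -48.4 45 [ 0.588 -0.202  0.04 ] [-0.05  0.15  2.34 -1.5   0.53  0.54] 0.0
0.0404 -48.4 50 [ 0.586 -0.201  0.038] [-0.08  0.13  2.31 -1.27  0.48  0.29] 0.0
0.0404 -48.4 55 [ 0.585 -0.199  0.036] [-0.12  0.13  2.27 -1.01  0.47  0.02] 0.0
0.0404 -48.4 60 [ 0.583 -0.197  0.034] [-0.15  0.13  2.23 -0.76  0.48 -0.24] 0.0
0.0404 -48.4 70 [ 0.579 -0.193  0.032] [-0.21  0.16  2.14 -0.37  0.59 -0.65] 0.0
0.0404 -48.4 80 [ 0.575 -0.188  0.03 ] [-0.26  0.22  2.04 -0.14  0.75 -0.89] 0.0
```

```bash
python3 - <<'E'
from kin import *
for z in(.1,-.0146):
  print(ik(np.array([.4893,-.0052,z]),tool(-10),s['q']))
print(ik(np.array([.46,0,-.02]),tool(-10,90),s['q']))
print(ik(np.array([.568,-.18,.03]),tool(-48.4,90),s['q']))
print(plan(s['tool_pos']+[0,0,.09],tool(-48.4)),plan([.4893,-.0052,.12],tool(-10)))
a=cam('scene')
# what lies around the set-down spot: fraction green
for dx in(-.06,-.03,0,.03,.06):print([a['img'][int(v),int(u)].tolist() for u,v in [proj(a,[.46+dx,dy,0]) for dy in(-.05,0,.05)]])
E
```

```text
(array([ 0.14315333, -0.41436929,  2.65547377, -1.01621806,  0.26283542,
       -0.34188808]), np.float64(2.017830347256222e-12))
(array([ 0.14315333, -0.01539637,  2.71105863, -2.50862885,  0.38266892,
        1.20166429]), np.float64(2.7755575615628914e-15))
(array([-7.91976133e-14,  1.20379805e-01,  2.26468857e+00,  3.11720122e-14,
        7.56524279e-01, -1.39626340e+00]), np.float64(1.1372500163808752e-12))
(array([-3.06889653e-01,  2.82795939e-01,  1.94144403e+00, -1.70642145e-16,
        9.17352680e-01, -1.03294662e+00]), np.float64(3.3306690738754696e-16))
(array([-0.127,  0.   , -0.127]), array([0.005, 0.002, 0.003])) (array([ 0.256,  0.108, -0.339]), array([-0.901,  0.002, -0.901]))
[[26, 49, 48], [37, 108, 99], [38, 109, 98]]
[[40, 106, 99], [41, 111, 103], [38, 107, 100]]
[[36, 107, 96], [37, 106, 97], [44, 111, 101]]
[[35, 106, 98], [41, 109, 101], [37, 105, 96]]
[[34, 106, 98], [39, 109, 98], [42, 112, 103]]
```

```bash
python3 - <<'E'
from kin import *
a=cam('scene');b=cam('side')
print('yellow',onz(a,331,235,.013),onz(b,305.5,225,.013))
for P,hd in(((.56,.03),0),((.56,.03),-10),((.57,.03),-20),((.57,.03),10)):
  h=np.array([np.cos(np.radians(hd)),np.sin(np.radians(hd))])
  o=[]
  for z in(.1,-.0146):
    g=ik(np.array([*(np.array(P)+.0297*h),z]),tool(hd),s['q']);o.append(g[0].round(2).tolist())
  print(P,hd,o,ik(np.array([*P,-.02]),tool(hd,90),s['q'])[0].round(2).tolist())
E
```

```text
yellow [0.58996166 0.07613103 0.013     ] [0.59292906 0.07506662 0.013     ]
(0.56, 0.03) 0 [[0.09, -0.15, 2.47, -1.11, 0.07, -0.4], [0.09, 0.16, 2.52, -2.95, 0.32, 1.45]] [0.05, 0.29, 2.05, 0.0, 0.8, -1.52]
(0.56, 0.03) -10 [[0.19, -0.13, 2.46, -1.35, 0.26, 0.03], [0.19, 0.17, 2.5, -2.39, 0.37, 1.11]] [0.05, 0.29, 2.05, -0.0, 0.8, -1.34]
(0.57, 0.03) -20 [[0.27, -0.07, 2.41, -1.31, 0.44, 0.18], [0.27, 0.21, 2.44, -1.98, 0.46, 0.92]] [0.05, 0.31, 2.02, 0.0, 0.81, -1.17]
(0.57, 0.03) 10 [[-0.02, -0.12, 2.45, -1.81, -0.14, 0.1], [-0.02, 0.17, 2.49, -3.57, 0.33, 1.85]] [0.05, 0.31, 2.02, -0.0, 0.81, -1.69]
```

Emit:
step_arm:
  series:
    - {"x": -0.03,"y": 0,"z": -0.03,"ax": 0,"ay": 0,"az": 0,"grip": 0.5}
    - {"x": -0.07,"y": 0,"z": -0.07,"ax": 0,"ay": 0,"az": 0,"grip": 0.5}
    - {"x": -0.09,"y": 0,"z": -0.17,"ax": 0,"ay": 0,"az": 0,"grip": 0.5}
    - {"x": -0.09,"y": 0,"z": -0.27,"ax": 0,"ay": 0,"az": 0,"grip": 0.5}
    - {"x": -0.06,"y": 0,"z": -0.35,"ax": 0,"ay": 0,"az": 0,"grip": 0.5}
    - {"x": -0.04,"y": 0,"z": -0.42,"ax": 0,"ay": 0,"az": 0,"grip": 0.5}
    - {"x": -0.04,"y": 0,"z": -0.44,"ax": 0,"ay": 0,"az": 0,"grip": 0.5}

```text
time: 20.6
tool_pos: [0.4948, -0.0912, 0.2639]
tcp_rot: [0.978, 2.18, -0.399]
wrist_force: [0.8, -0.1, -0.9]
width: 0.436
grip_force: 51.1
```

```bash
python3 - <<'E'
from held import *
cam('wrist');w,s=held();print()
print(plan([.402,.375,.135],tool(-26)))
E
```

```text
20.7 [ 0.49598006 -0.0920014   0.2632943 ] 0.43675565729635035 [ 0.68  0.83 -1.19] [0.36 0.32 0.03] [ 0.25 -0.4   2.32 -0.85  0.99 -0.07]
[ 270  210  101  133 7049]
(210, 300, 331) (218, 274, 366) (226, 273, 367) (234, 273, 369) (242, 272, 368) (250, 271, 369) (258, 271, 370) (266, 272, 368) (274, 276, 364) (282, 280, 360) 
(array([ 0.763,  0.481, -0.4  ]), array([-0.516,  0.009, -0.529]))
```

Emit:
step_arm:
  series:
    - {"x": 0.031,"y": 0.019,"z": -0.016,"ax": -0.021,"ay": 0,"az": -0.021,"grip": 0.5}
    - {"x": 0.092,"y": 0.058,"z": -0.048,"ax": -0.063,"ay": 0,"az": -0.063,"grip": 0.5}
    - {"x": 0.168,"y": 0.106,"z": -0.088,"ax": -0.115,"ay": 0,"az": -0.115,"grip": 0.5}
    - {"x": 0.244,"y": 0.154,"z": -0.128,"ax": -0.167,"ay": 0,"az": -0.167,"grip": 0.5}
    - {"x": 0.32,"y": 0.202,"z": -0.168,"ax": -0.219,"ay": 0,"az": -0.219,"grip": 0.5}
    - {"x": 0.397,"y": 0.25,"z": -0.208,"ax": -0.272,"ay": 0,"az": -0.272,"grip": 0.5}
    - {"x": 0.473,"y": 0.298,"z": -0.248,"ax": -0.324,"ay": 0,"az": -0.324,"grip": 0.5}
    - {"x": 0.549,"y": 0.346,"z": -0.288,"ax": -0.376,"ay": 0,"az": -0.376,"grip": 0.5}
    - {"x": 0.626,"y": 0.394,"z": -0.328,"ax": -0.428,"ay": 0,"az": -0.428,"grip": 0.5}
    - {"x": 0.694,"y": 0.438,"z": -0.364,"ax": -0.475,"ay": 0.004,"az": -0.479,"grip": 0.5}
    - {"x": 0.74,"y": 0.467,"z": -0.388,"ax": -0.503,"ay": 0.006,"az": -0.513,"grip": 0.5}
    - {"x": 0.763,"y": 0.481,"z": -0.4,"ax": -0.516,"ay": 0.009,"az": -0.529,"grip": 0.5}

```text
time: 21.9
tool_pos: [0.4018, 0.3755, 0.13]
tcp_rot: [0.532, 2.312, -0.226]
wrist_force: [-0.1, -0.1, -0.3]
width: 0.435
grip_force: 51.0
```

```bash
python3 - <<'E'
from held import *
cam('wrist');w,s=held();print()
for z in(.036,.0075):print(plan([.5818,.2865,z],tool(-26)))
E
```

```text
22.0 [0.40196216 0.3743432  0.1307252 ] 0.4376008275526315 [ 0.26 -0.1  -1.59] [ 0.19  0.42 -0.06] [ 1.2   0.16  2.1  -0.87  1.16  0.56]
[ 270  210  101   87 5681]
(210, 276, 353) (218, 274, 366) (226, 274, 366) (234, 273, 367) (242, 272, 368) (250, 271, 369) (258, 270, 370) (266, 272, 368) (274, 276, 364) (282, 279, 360) 
(array([-0.151,  0.002,  0.416]), array([-0.01 , -0.007,  0.004]))
(array([-0.11 ,  0.002,  0.457]), array([-0.01 , -0.007,  0.004]))
```

Now I insert it again over the stage and lower it level (the reverse of the earlier retreat).

Emit:
step_arm:
  series:
    - {"x": 0.03,"y": 0,"z": 0.04,"ax": -0.01,"ay": -0.007,"az": 0.004,"grip": 0.5}
    - {"x": 0.04,"y": 0.001,"z": 0.1,"ax": -0.01,"ay": -0.007,"az": 0.004,"grip": 0.5}
    - {"x": 0.02,"y": 0.001,"z": 0.17,"ax": -0.01,"ay": -0.007,"az": 0.004,"grip": 0.5}
    - {"x": -0.03,"y": 0.002,"z": 0.25,"ax": -0.01,"ay": -0.007,"az": 0.004,"grip": 0.5}
    - {"x": -0.08,"y": 0.002,"z": 0.32,"ax": -0.01,"ay": -0.007,"az": 0.004,"grip": 0.5}
    - {"x": -0.125,"y": 0.002,"z": 0.38,"ax": -0.01,"ay": -0.007,"az": 0.004,"grip": 0.5}
    - {"x": -0.151,"y": 0.002,"z": 0.416,"ax": -0.01,"ay": -0.007,"az": 0.004,"grip": 0.5}
    - {"x": -0.137,"y": 0.002,"z": 0.43,"ax": -0.01,"ay": -0.007,"az": 0.004,"grip": 0.5}
    - {"x": -0.123,"y": 0.002,"z": 0.444,"ax": -0.01,"ay": -0.007,"az": 0.004,"grip": 0.5}
    - {"x": -0.115,"y": 0.002,"z": 0.452,"ax": -0.01,"ay": -0.007,"az": 0.004,"grip": 0.5}
    - {"x": -0.113,"y": 0.002,"z": 0.454,"ax": -0.01,"ay": -0.007,"az": 0.004,"grip": 0.5}
    - {"x": -0.113,"y": 0.002,"z": 0.454,"ax": -0.01,"ay": -0.007,"az": 0.004,"grip": 0.5}

```text
time: 23.2
tool_pos: [0.5806, 0.2865, 0.0103]
tcp_rot: [0.532, 2.307, -0.219]
wrist_force: [-0.1, -0.0, -1.3]
width: 0.438
grip_force: 50.9
```

```bash
python3 - <<'E'
from held import *
cam('wrist');w,s=held()
E
```

```text
23.3 [0.58113081 0.28694265 0.01106799] 0.432889087810957 [-0.33 -0.16 -1.28] [ 0.21  0.45 -0.  ] [ 0.82  0.37  2.12 -1.2   0.81  0.65]
[ 270  210  101  112 6588]
(210, 276, 364) (218, 273, 367) (226, 272, 368) (234, 272, 368) (242, 272, 368) (250, 271, 369) (258, 270, 370) (266, 273, 368) (274, 276, 364) (282, 280, 360)
```

Emit:
step_arm:
  series:
    - {"x": 0.002,"y": 0,"z": 0.002,"ax": 0,"ay": 0,"az": 0,"grip": 0.5}
    - {"x": 0.004,"y": 0,"z": 0.004,"ax": 0,"ay": 0,"az": 0,"grip": 0.5}
    - {"x": 0.005,"y": 0,"z": 0.005,"ax": 0,"ay": 0,"az": 0,"grip": 0.5}
    - {"x": 0.005,"y": 0,"z": 0.005,"ax": 0,"ay": 0,"az": 0,"grip": 0.5}

```text
time: 23.7
tool_pos: [0.5815, 0.2863, 0.0074]
tcp_rot: [0.534, 2.306, -0.218]
wrist_force: [0.1, 0.3, -0.8]
width: 0.439
grip_force: 51.0
```

Emit:
step_arm:
  series:
    - {"x": 0.001,"y": 0,"z": 0.001,"ax": 0,"ay": 0,"az": 0,"grip": 0.5}
    - {"x": 0.001,"y": 0,"z": 0.001,"ax": 0,"ay": 0,"az": 0,"grip": 0.5}
    - {"x": 0.001,"y": 0,"z": 0.001,"ax": 0,"ay": 0,"az": 0,"grip": 0.5}

```text
time: 24.0
tool_pos: [0.5819, 0.2862, 0.0074]
tcp_rot: [0.534, 2.305, -0.218]
wrist_force: [-2.3, -0.3, 4.4]
width: 0.437
grip_force: 51.7
```

```bash
python3 - <<'E'
from held import *
s=bot.read_state();print(s['wrist_force'],s['torque'])
T=s['tool_pos'];R=tool(-26,45);tip=T-.036*R[:,2]
for el in(55,):
  R2=tool(-26,el);T2=tip+.036*R2[:,2]
  for off in([0,0,0],[0,0,-.001]):print(el,plan(T2+off,R2))
E
```

```text
[-2.31491646 -0.26479224  4.40673623] [-0.14009533  0.08854083 -0.17071042]
55 (array([ 0.013, -0.   , -0.001]), array([ 0.003,  0.336, -0.004]))
55 (array([ 0.014, -0.   ,  0.   ]), array([ 0.003,  0.336, -0.004]))
```

Emit:
step_arm:
  series:
    - {"x": 0,"y": 0,"z": 0,"ax": 0,"ay": 0,"az": 0,"grip": 0.0}
    - {"x": 0,"y": 0,"z": 0,"ax": 0,"ay": 0,"az": 0,"grip": -0.3}
    - {"x": 0,"y": 0,"z": 0,"ax": 0,"ay": 0,"az": 0,"grip": -0.3}
    - {"x": 0.006,"y": 0,"z": 0,"ax": 0,"ay": 0.17,"az": 0,"grip": -0.3}
    - {"x": 0.014,"y": 0,"z": 0,"ax": 0.003,"ay": 0.336,"az": -0.004,"grip": -0.3}
    - {"x": 0.014,"y": 0,"z": 0,"ax": 0.003,"ay": 0.336,"az": -0.004,"grip": -0.3}
    - {"x": 0.014,"y": 0,"z": 0,"ax": 0.003,"ay": 0.336,"az": -0.004,"grip": -0.3}

```text
time: 24.7
tool_pos: [0.5775, 0.2877, 0.002]
tcp_rot: [0.573, 2.474, -0.181]
wrist_force: [0.0, -0.2, 0.7]
width: 0.649
grip_force: 0.0
```

```bash
python3 - <<'E'
from held import *
w,s=held('w13.png');R=Rn.from_rotvec(s['tcp_rot']).as_matrix();print('\nheading',deg(R[:,2]),'el',np.degrees(np.arcsin(-R[2,2])))
C=np.array([.5551,.2995,.022]);h=np.array([.8988,-.4384,0]);nn=np.array([.4384,.8988,0])
for z in(0,.022):print([proj(w,C+[0,0,z]-.03*h+j*.019*nn).round(1).tolist() for j in(-1,1)])
print('tip z',s['tool_pos']-.036*R[:,2], R.T@(C-s['tool_pos']))
E
```

```text
24.75 [0.5767171  0.28762225 0.00123157] 0.6497604463411037 [-0.34 -0.23 -0.61] [ 0.13  0.24 -0.  ] [ 0.74  0.33  2.09 -0.95  0.72  0.36]
[ 271  202  101  103 5659]
(202, 277, 366) (210, 275, 367) (218, 274, 368) (226, 273, 369) (234, 272, 370) (242, 271, 371) (250, 273, 370) (258, 275, 368) (266, 276, 367) (274, 278, 363) (282, 282, 361) 
heading -26.133308976621397 el 55.00525538487613
[[277.6, 202.9], [367.2, 202.8]]
[[272.4, 247.9], [372.8, 247.9]]
tip z [0.55818166 0.29671603 0.03072294] [ 0.00827116  0.00115944 -0.03114404]
```

Emit:
step_arm:
  series:
    - {"x": 0,"y": 0.001,"z": 0,"ax": 0,"ay": 0,"az": 0,"grip": 0.1}
    - {"x": 0,"y": 0.001,"z": 0,"ax": 0,"ay": 0,"az": 0,"grip": 0.5}
    - {"x": 0,"y": 0.001,"z": 0,"ax": 0,"ay": 0,"az": 0,"grip": 0.5}
    - {"x": 0,"y": 0.001,"z": 0,"ax": 0,"ay": 0,"az": 0,"grip": 0.5}
    - {"x": 0,"y": 0.001,"z": 0,"ax": 0,"ay": 0,"az": 0,"grip": 0.5}
  force: 50

```text
time: 25.25
tool_pos: [0.5772, 0.2893, 0.0018]
tcp_rot: [0.571, 2.477, -0.179]
wrist_force: [-1.3, 2.0, 4.9]
width: 0.437
grip_force: 53.1
```

```bash
python3 - <<'E'
from held import *
w,s=held();print()
T=s['tool_pos'];C=np.array([.5551,.2995,.022]);h=np.array([.8988,-.4384,0]);print('off h',h@(C-T),'n',(C-T)@[.4384,.8988,0],'up',C[2]-T[2])
R=tool(-26,55)
for d,u in((0,.02),(.05,.025),(.12,.04),(.2,.07),(.2,.13)):print(plan(T-d*h+[0,0,u],R))
E
```

```text
25.3 [0.57722941 0.28932247 0.00180004] 0.43268772146103546 [-1.98  2.44  4.73] [0.12 0.05 0.07] [ 0.74  0.33  2.08 -0.94  0.72  0.36]
[ 271  204   99  102 5572]
(210, 275, 365) (218, 274, 367) (226, 273, 367) (234, 272, 368) (242, 272, 369) (250, 272, 368) (258, 274, 366) (266, 276, 365) (274, 278, 363) (282, 280, 361) 
off h -0.02435174248233936 n -0.0005539729341177948 up 0.020199964075532595
(array([-0.023,  0.   , -0.033]), array([ 0.001, -0.002,  0.001]))
(array([ 0.053,  0.   , -0.098]), array([ 0.001, -0.002,  0.001]))
(array([ 0.151,  0.   , -0.203]), array([ 0.001, -0.002,  0.001]))
(array([ 0.248,  0.   , -0.344]), array([ 0.001, -0.002,  0.001]))
(array([ 0.179,  0.   , -0.442]), array([ 0.001, -0.002,  0.001]))
```

Emit:
step_arm:
  series:
    - {"x": -0.006,"y": 0,"z": -0.008,"ax": 0,"ay": 0,"az": 0,"grip": 0.5}
    - {"x": -0.015,"y": 0,"z": -0.02,"ax": 0,"ay": 0,"az": 0,"grip": 0.5}
    - {"x": -0.023,"y": 0,"z": -0.033,"ax": 0,"ay": 0,"az": 0,"grip": 0.5}
    - {"x": 0.005,"y": 0,"z": -0.06,"ax": 0,"ay": 0,"az": 0,"grip": 0.5}
    - {"x": 0.053,"y": 0,"z": -0.098,"ax": 0,"ay": 0,"az": 0,"grip": 0.5}
    - {"x": 0.102,"y": 0,"z": -0.15,"ax": 0,"ay": 0,"az": 0,"grip": 0.5}
    - {"x": 0.151,"y": 0,"z": -0.203,"ax": 0,"ay": 0,"az": 0,"grip": 0.5}
    - {"x": 0.2,"y": 0,"z": -0.273,"ax": 0,"ay": 0,"az": 0,"grip": 0.5}
    - {"x": 0.248,"y": 0,"z": -0.344,"ax": 0,"ay": 0,"az": 0,"grip": 0.5}
    - {"x": 0.22,"y": 0,"z": -0.4,"ax": 0,"ay": 0,"az": 0,"grip": 0.5}
    - {"x": 0.179,"y": 0,"z": -0.442,"ax": 0,"ay": 0,"az": 0,"grip": 0.5}
    - {"x": 0.179,"y": 0,"z": -0.442,"ax": 0,"ay": 0,"az": 0,"grip": 0.5}

```text
time: 26.5
tool_pos: [0.3989, 0.3796, 0.1368]
tcp_rot: [0.573, 2.475, -0.169]
wrist_force: [0.2, 1.0, -1.5]
width: 0.435
grip_force: 50.4
```

```bash
python3 - <<'E'
from held import *
w,s=held();print()
p,r=plan([.46,-.08,.24],tool(-48.5,55));print(p,r)
for f in(.04,.12,.22,.32,.42,.52,.62,.72,.82,.91,.97,1):print((p*f).round(3),(r*f).round(3))
E
```

```text
26.55 [0.39815307 0.37819491 0.13428657] 0.43474535837181044 [-0.1   0.75 -1.99] [ 0.18  0.42 -0.  ] [ 1.11  0.09  2.08 -0.7   1.09  0.37]
[ 271  204   99  102 5475]
(210, 275, 365) (218, 274, 366) (226, 273, 366) (234, 272, 367) (242, 272, 369) (250, 272, 368) (258, 274, 366) (266, 275, 365) (274, 277, 363) (282, 279, 361) 
[-0.544 -0.768  0.117] [ 0.438 -0.005  0.61 ]
[-0.022 -0.031  0.005] [ 0.018 -0.     0.024]
[-0.065 -0.092  0.014] [ 0.053 -0.001  0.073]
[-0.12  -0.169  0.026] [ 0.096 -0.001  0.134]
[-0.174 -0.246  0.037] [ 0.14  -0.002  0.195]
[-0.228 -0.323  0.049] [ 0.184 -0.002  0.256]
[-0.283 -0.399  0.061] [ 0.228 -0.003  0.317]
[-0.337 -0.476  0.073] [ 0.272 -0.003  0.378]
[-0.392 -0.553  0.084] [ 0.315 -0.004  0.439]
[-0.446 -0.63   0.096] [ 0.359 -0.004  0.5  ]
[-0.495 -0.699  0.106] [ 0.399 -0.005  0.555]
[-0.528 -0.745  0.113] [ 0.425 -0.005  0.592]
[-0.544 -0.768  0.117] [ 0.438 -0.005  0.61 ]
```

Emit:
step_arm:
  series:
    - {"x": -0.022,"y": -0.031,"z": 0.005,"ax": 0.018,"ay": 0,"az": 0.024,"grip": 0.5}
    - {"x": -0.065,"y": -0.092,"z": 0.014,"ax": 0.053,"ay": -0.001,"az": 0.073,"grip": 0.5}
    - {"x": -0.12,"y": -0.169,"z": 0.026,"ax": 0.096,"ay": -0.001,"az": 0.134,"grip": 0.5}
    - {"x": -0.174,"y": -0.246,"z": 0.037,"ax": 0.14,"ay": -0.002,"az": 0.195,"grip": 0.5}
    - {"x": -0.228,"y": -0.323,"z": 0.049,"ax": 0.184,"ay": -0.002,"az": 0.256,"grip": 0.5}
    - {"x": -0.283,"y": -0.399,"z": 0.061,"ax": 0.228,"ay": -0.003,"az": 0.317,"grip": 0.5}
    - {"x": -0.337,"y": -0.476,"z": 0.073,"ax": 0.272,"ay": -0.003,"az": 0.378,"grip": 0.5}
    - {"x": -0.392,"y": -0.553,"z": 0.084,"ax": 0.315,"ay": -0.004,"az": 0.439,"grip": 0.5}
    - {"x": -0.446,"y": -0.63,"z": 0.096,"ax": 0.359,"ay": -0.004,"az": 0.5,"grip": 0.5}
    - {"x": -0.495,"y": -0.699,"z": 0.106,"ax": 0.399,"ay": -0.005,"az": 0.555,"grip": 0.5}
    - {"x": -0.528,"y": -0.745,"z": 0.113,"ax": 0.425,"ay": -0.005,"az": 0.592,"grip": 0.5}
    - {"x": -0.544,"y": -0.768,"z": 0.117,"ax": 0.438,"ay": -0.005,"az": 0.61,"grip": 0.5}

```text
time: 27.75
tool_pos: [0.4578, -0.0847, 0.2381]
tcp_rot: [1.059, 2.338, -0.344]
wrist_force: [0.7, 0.2, -0.5]
width: 0.43
grip_force: 50.4
```

```bash
python3 - <<'E'
from kin import *
cam('wrist');s=bot.read_state();print(s['time'],s['tool_pos'],s['q'].round(2))
N=np.array([.568,-.18,.055]);hd=-48.6;h=np.array([np.cos(np.radians(hd)),np.sin(np.radians(hd)),0])
R=tool(hd,55)
T=N+.02435*h-[0,0,.0202];print('T',T,ik(T,R,s['q'])[0].round(2))
for u in(.09,.04):print(plan(T+[0,0,u],R))
E
```

```text
27.8 [ 0.45794811 -0.08535975  0.23842019] [ 0.17 -0.43  2.3  -0.62  1.02 -0.28]
T [ 0.58410294 -0.1982652   0.0348    ] [-0.12  0.14  2.26 -1.01  0.47  0.02]
(array([-0.144,  0.043,  0.379]), array([-0.018,  0.004,  0.001]))
(array([-0.087,  0.044,  0.461]), array([-0.018,  0.004,  0.001]))
```

Emit:
step_arm:
  series:
    - {"x": -0.02,"y": 0.006,"z": 0.05,"ax": -0.009,"ay": 0.002,"az": 0,"grip": 0.5}
    - {"x": -0.05,"y": 0.015,"z": 0.13,"ax": -0.018,"ay": 0.004,"az": 0.001,"grip": 0.5}
    - {"x": -0.085,"y": 0.026,"z": 0.22,"ax": -0.018,"ay": 0.004,"az": 0.001,"grip": 0.5}
    - {"x": -0.12,"y": 0.036,"z": 0.31,"ax": -0.018,"ay": 0.004,"az": 0.001,"grip": 0.5}
    - {"x": -0.144,"y": 0.043,"z": 0.379,"ax": -0.018,"ay": 0.004,"az": 0.001,"grip": 0.5}
    - {"x": -0.144,"y": 0.043,"z": 0.379,"ax": -0.018,"ay": 0.004,"az": 0.001,"grip": 0.5}
    - {"x": -0.124,"y": 0.043,"z": 0.409,"ax": -0.018,"ay": 0.004,"az": 0.001,"grip": 0.5}
    - {"x": -0.1,"y": 0.044,"z": 0.443,"ax": -0.018,"ay": 0.004,"az": 0.001,"grip": 0.5}
    - {"x": -0.087,"y": 0.044,"z": 0.461,"ax": -0.018,"ay": 0.004,"az": 0.001,"grip": 0.5}
    - {"x": -0.087,"y": 0.044,"z": 0.461,"ax": -0.018,"ay": 0.004,"az": 0.001,"grip": 0.5}

```text
time: 28.8
tool_pos: [0.5833, -0.1926, 0.0722]
tcp_rot: [1.05, 2.345, -0.33]
wrist_force: [-0.3, -0.1, -1.8]
width: 0.431
grip_force: 51.0
```

```bash
python3 - <<'E'
from held import *
cam('wrist');w,s=held('w14.png');np.savez('w14.npz',**w);print()
R=Rn.from_rotvec(s['tcp_rot']).as_matrix();hd=deg(R[:,2]);print('heading',hd,'el',np.degrees(np.arcsin(-R[2,2])),'roll',np.degrees(np.arcsin(R[2,1])))
h=np.array([np.cos(np.radians(hd)),np.sin(np.radians(hd)),0]);nn=np.array([-h[1],h[0],0]);B=s['tool_pos']-.02435*h+[0,0,.0202];print('bottom centre est',B)
print('pred near bottom edge',[proj(w,B-.03*h+j*.019*nn).round(1).tolist() for j in(-1,1)])
# nest patch: near (front) edge and side edges from white mask
im=w['img'];m=(im.min(2)>110)&(im.max(2).astype(int)-im.min(2)<40)
N=np.array([.568,-.18,.055]);a=np.radians(131.4);u=np.array([np.cos(a),np.sin(a),0]);v=np.array([-u[1],u[0],0])
print('nest exp front corners',[proj(w,N+.0314*u+j*.0205*v).round(1).tolist() for j in(-1,1)])
n,l,st,c=cv2.connectedComponentsWithStats(m[60:206,200:440].astype(np.uint8));p=proj(w,N+.025*u).astype(int);i=l[p[1]-60,p[0]-200];print('comp',i,st[i]+[200,60,0,0,0])
for y in range(0,146,6):
    xs=np.nonzero(l[y]==i)[0]
    if len(xs):
        A,B2=[onz(w,x+200,y+60,.055) for x in(xs.min()-.5,xs.max()+.5)]
        print(y+60,xs.min()+200,xs.max()+200,'mid',((A+B2)/2)[:2].round(4),'lat',round(float(((A+B2)/2-N)@v*1000),1),'wid',round(1000*np.linalg.norm(A-B2),1),'along',round(float(((A+B2)/2-N)@u*1000),1))
E
```

```text
28.9 [ 0.58595112 -0.19284918  0.07532586] 0.4363563667771381 [-0.19 -0.37 -1.85] [ 0.23  0.24 -0.05] [-0.13  0.04  2.26 -0.86  0.51 -0.16]
[ 271  204   99  102 5582]
(210, 275, 365) (218, 274, 366) (226, 273, 367) (234, 272, 368) (242, 272, 368) (250, 272, 368) (258, 274, 366) (266, 275, 365) (274, 277, 363) (282, 279, 361) 
heading -48.091334150195905 el 55.05705164126979 roll 0.10353670555624925
bottom centre est [ 0.56968665 -0.17472765  0.09552586]
pred near bottom edge [[277.2, 208.1], [366.4, 208.0]]
nest exp front corners [[352.6, 148.3], [273.0, 147.9]]
comp 2 [ 275  148   79   57 3884]
150 276 353 mid [ 0.5487 -0.1568] lat -0.8 wid 40.4 along 30.1
156 276 352 mid [ 0.5512 -0.1601] lat -0.5 wid 40.7 along 26.0
162 277 351 mid [ 0.554  -0.1634] lat -0.5 wid 40.5 along 21.7
168 278 351 mid [ 0.5572 -0.1666] lat -0.7 wid 40.8 along 17.2
174 279 350 mid [ 0.5602 -0.1701] lat -0.7 wid 40.5 along 12.6
180 279 349 mid [ 0.5632 -0.174 ] lat -0.4 wid 40.9 along 7.7
186 280 348 mid [ 0.5665 -0.1778] lat -0.3 wid 40.6 along 2.6
192 281 348 mid [ 0.5702 -0.1817] lat -0.6 wid 40.9 along -2.7
198 282 347 mid [ 0.5739 -0.1859] lat -0.5 wid 40.7 along -8.3
204 337 345 mid [ 0.5902 -0.1792] lat -17.2 wid 5.7 along -14.0
```

```bash
python3 - <<'E'
from h import *
cam('wrist');cam('wrist');s=bot.read_state();print(s['tool_pos'])
print(plan([.5850,-.1975,.0558],tool(-48.6,55)),plan([.5850,-.1975,.0418],tool(-48.6,55)))
E
```

```text
[ 0.58749048 -0.19301259  0.07695986]
(array([ 0.022, -0.01 ,  0.037]), array([0.013, 0.002, 0.006])) (array([ 0.038, -0.01 ,  0.059]), array([0.013, 0.002, 0.006]))
```

Emit:
step_arm:
  series:
    - {"x": 0,"y": 0,"z": 0,"ax": 0,"ay": 0,"az": 0,"grip": 0.5}
    - {"x": 0,"y": 0,"z": 0,"ax": 0,"ay": 0,"az": 0,"grip": 0.5}
    - {"x": 0,"y": 0,"z": 0,"ax": 0,"ay": 0,"az": 0,"grip": 0.5}
    - {"x": 0,"y": 0,"z": 0,"ax": 0,"ay": 0,"az": 0,"grip": 0.5}
    - {"x": 0,"y": 0,"z": 0,"ax": 0,"ay": 0,"az": 0,"grip": 0.5}

```text
time: 29.5
tool_pos: [0.5872, -0.1931, 0.076]
tcp_rot: [1.049, 2.339, -0.327]
wrist_force: [-0.4, 0.1, -2.4]
width: 0.434
grip_force: 51.0
```

```bash
python3 - <<'E'
from h import *
s=bot.read_state();print(s['tool_pos'],s['joint_vel'].round(3))
cam('wrist');cam('wrist');s=bot.read_state();print(s['tool_pos'])
print(plan([.5850,-.1975,.0558],tool(-48.6,55)),plan([.5850,-.1975,.0418],tool(-48.6,55)))
E
```

```text
[ 0.58721543 -0.19313567  0.07603696] [-0.     0.005  0.002  0.001 -0.002 -0.   ]
[ 0.58714879 -0.19314219  0.0759242 ]
(array([ 0.02 , -0.009,  0.035]), array([0.012, 0.   , 0.007])) (array([ 0.036, -0.009,  0.058]), array([0.012, 0.   , 0.007]))
```

Settled. Now I lower it to about 7 mm above the floor and check there.

Emit:
step_arm:
  series:
    - {"x": 0.005,"y": -0.003,"z": 0.009,"ax": 0.006,"ay": 0,"az": 0.003,"grip": 0.5}
    - {"x": 0.012,"y": -0.006,"z": 0.022,"ax": 0.012,"ay": 0,"az": 0.007,"grip": 0.5}
    - {"x": 0.02,"y": -0.009,"z": 0.035,"ax": 0.012,"ay": 0,"az": 0.007,"grip": 0.5}
    - {"x": 0.028,"y": -0.009,"z": 0.046,"ax": 0.012,"ay": 0,"az": 0.007,"grip": 0.5}
    - {"x": 0.036,"y": -0.009,"z": 0.058,"ax": 0.012,"ay": 0,"az": 0.007,"grip": 0.5}
    - {"x": 0.036,"y": -0.009,"z": 0.058,"ax": 0.012,"ay": 0,"az": 0.007,"grip": 0.5}
    - {"x": 0.036,"y": -0.009,"z": 0.058,"ax": 0.012,"ay": 0,"az": 0.007,"grip": 0.5}
    - {"x": 0.036,"y": -0.009,"z": 0.058,"ax": 0.012,"ay": 0,"az": 0.007,"grip": 0.5}

```text
time: 30.4
tool_pos: [0.5855, -0.1975, 0.0421]
tcp_rot: [1.056, 2.337, -0.333]
wrist_force: [-0.5, -0.5, -1.3]
width: 0.434
grip_force: 51.0
```

```bash
cat > chk.py <<'E'
from held import *
w,s=held();print()
R=Rn.from_rotvec(s['tcp_rot']).as_matrix();hd=deg(R[:,2]);print('heading',hd,'el',np.degrees(np.arcsin(-R[2,2])))
N=np.array([.5684,-.1796,.055]);a=np.radians(131.4);u=np.array([np.cos(a),np.sin(a),0]);v=np.array([-u[1],u[0],0])
zb=s['tool_pos'][2]+.0202;print('bottom z est',zb)
im=w['img'];hsv=cv2.cvtColor(im,cv2.COLOR_RGB2HSV);b=cv2.inRange(hsv,(105,110,40),(130,255,255))>0
top=min(y for y in range(180,260) if b[y,300:340].sum()>20)
for y in(top,top+4,top+8):
    xs=np.nonzero(b[y,250:390])[0]+250;print('blue',y,xs.min(),xs.max(),[((onz(w,(xs.min()+xs.max())/2,y-.5,z)-N)@np.c_[u,v]*1000).round(1).tolist() for z in(zb,)])
m=(im.min(2)>110)&(im.max(2).astype(int)-im.min(2)<40)
for y in range(150,top+4,4):
    xs=np.nonzero(m[y,255:385])[0]+255
    if len(xs):A,B=[onz(w,x,y,.055) for x in(xs.min()-.5,xs.max()+.5)];print('white',y,xs.min(),xs.max(),'mid along/lat',(((A+B)/2-N)@np.c_[u,v]*1000).round(1),round(1000*np.linalg.norm(A-B),1))
print('guide-row colours',[im[y,320].tolist() for y in range(top-24,top+2,2)])
E
python3 chk.py
```

```text
30.45 [ 0.58560575 -0.19748363  0.04231842] 0.43429148672419843 [-0.15  0.29 -1.4 ] [0.28 0.29 0.01] [-0.14  0.1   2.28 -0.98  0.47 -0.03]
[ 271  204   99  103 5640]
(210, 275, 365) (218, 274, 367) (226, 273, 368) (234, 272, 368) (242, 272, 368) (250, 272, 368) (258, 274, 366) (266, 275, 365) (274, 277, 363) (282, 279, 361) 
heading -48.560900620433564 el 54.951813683434956
bottom z est 0.0625184215518359
blue 204 278 364 [[30.5, -1.4]]
blue 208 275 365 [[27.8, -1.0]]
blue 212 274 366 [[24.9, -1.0]]
white 150 255 384 mid along/lat [53.5 -0.8] 49.5
white 154 384 384 mid along/lat [ 51.5 -25.7] 0.4
white 190 272 364 mid along/lat [30.6 -0.1] 40.8
white 194 273 363 mid along/lat [27.9 -0.1] 40.6
white 198 274 362 mid along/lat [25.2 -0.1] 40.3
white 202 274 362 mid along/lat [22.3 -0.1] 41.0
white 206 265 265 mid along/lat [19.4 24.8] 0.5
guide-row colours [[39, 40, 41], [39, 39, 42], [59, 60, 60], [59, 60, 60], [60, 61, 61], [63, 62, 64], [55, 57, 57], [192, 189, 184], [187, 184, 179], [186, 183, 178], [185, 183, 178], [191, 188, 181], [58, 72, 136]]
```

Emit:
step_arm:
  series:
    - {"x": 0,"y": -0.002,"z": 0,"ax": 0,"ay": 0,"az": 0,"grip": 0.5}
    - {"x": 0.001,"y": -0.002,"z": 0.002,"ax": 0,"ay": 0,"az": 0,"grip": 0.5}
    - {"x": 0.003,"y": -0.002,"z": 0.004,"ax": 0,"ay": 0,"az": 0,"grip": 0.5}
    - {"x": 0.005,"y": -0.002,"z": 0.007,"ax": 0,"ay": 0,"az": 0,"grip": 0.5}
    - {"x": 0.0065,"y": -0.002,"z": 0.009,"ax": 0,"ay": 0,"az": 0,"grip": 0.5}
    - {"x": 0.0075,"y": -0.002,"z": 0.0105,"ax": 0,"ay": 0,"az": 0,"grip": 0.5}
    - {"x": 0.0075,"y": -0.002,"z": 0.0105,"ax": 0,"ay": 0,"az": 0,"grip": 0.5}
    - {"x": 0.0075,"y": -0.002,"z": 0.0105,"ax": 0,"ay": 0,"az": 0,"grip": 0.5}

```text
time: 31.25
tool_pos: [0.5844, -0.1981, 0.0353]
tcp_rot: [1.056, 2.337, -0.333]
wrist_force: [0.4, -0.8, -0.6]
width: 0.433
grip_force: 51.0
```

```bash
python3 chk.py
```

```text
31.3 [ 0.58441205 -0.19808067  0.03539641] 0.4334090748169366 [ 0.01 -0.11 -0.92] [0.31 0.3  0.02] [-0.14  0.11  2.28 -1.01  0.46 -0.  ]
[ 271  204   99  103 5533]
(210, 275, 365) (218, 274, 367) (226, 273, 368) (234, 272, 368) (242, 272, 368) (250, 272, 368) (258, 274, 366) (266, 275, 365) (274, 277, 363) (282, 279, 361) 
heading -48.609197494659476 el 54.987324539006785
bottom z est 0.055596407907535866
blue 206 276 364 [[29.3, 0.3]]
blue 210 275 365 [[26.5, 0.3]]
blue 214 274 366 [[23.6, 0.3]]
white 150 255 384 mid along/lat [59.7  0.4] 45.7
white 154 255 384 mid along/lat [57.8  0.4] 46.3
white 158 255 384 mid along/lat [55.9  0.4] 46.9
white 162 255 384 mid along/lat [54.   0.4] 47.6
white 202 274 367 mid along/lat [30.9  0. ] 39.9
white 206 274 367 mid along/lat [28.2  0. ] 40.6
guide-row colours [[39, 40, 41], [38, 39, 40], [38, 39, 41], [39, 40, 41], [39, 39, 42], [39, 39, 41], [39, 40, 42], [61, 60, 62], [59, 60, 60], [58, 59, 59], [74, 74, 75], [56, 57, 57], [50, 59, 89]]
```

Emit:
step_arm:
  series:
    - {"x": 0.0006,"y": 0,"z": 0.0008,"ax": 0,"ay": 0,"az": 0,"grip": 0.5}
    - {"x": 0.0012,"y": 0,"z": 0.0016,"ax": 0,"ay": 0,"az": 0,"grip": 0.5}
    - {"x": 0.0017,"y": 0,"z": 0.0025,"ax": 0,"ay": 0,"az": 0,"grip": 0.5}
    - {"x": 0.0017,"y": 0,"z": 0.0025,"ax": 0,"ay": 0,"az": 0,"grip": 0.5}
    - {"x": 0.0017,"y": 0,"z": 0.0025,"ax": 0,"ay": 0,"az": 0,"grip": 0.5}

```text
time: 31.8
tool_pos: [0.585, -0.1982, 0.0349]
tcp_rot: [1.055, 2.336, -0.333]
wrist_force: [-2.5, 3.0, 6.0]
width: 0.431
grip_force: 54.2
```

Emit:
step_arm:
  series:
    - {"x": -0.0008,"y": 0,"z": -0.001,"ax": 0,"ay": 0,"az": 0,"grip": 0.3}
    - {"x": -0.0008,"y": 0,"z": -0.001,"ax": 0,"ay": 0,"az": 0,"grip": 0.0}
    - {"x": -0.0008,"y": 0,"z": -0.001,"ax": 0,"ay": 0,"az": 0,"grip": -0.4}
    - {"x": -0.0008,"y": 0,"z": -0.001,"ax": 0,"ay": 0,"az": 0,"grip": -0.4}
    - {"x": -0.0008,"y": 0,"z": -0.001,"ax": 0,"ay": 0,"az": 0,"grip": -0.4}
    - {"x": -0.0008,"y": 0,"z": -0.02,"ax": 0,"ay": 0,"az": 0,"grip": -0.4}
    - {"x": -0.0008,"y": 0,"z": -0.06,"ax": 0,"ay": 0,"az": 0,"grip": -0.4}
    - {"x": -0.0008,"y": 0,"z": -0.13,"ax": 0,"ay": 0,"az": 0,"grip": -0.4}
    - {"x": -0.0008,"y": 0,"z": -0.2,"ax": 0,"ay": 0,"az": 0,"grip": -0.4}
    - {"x": -0.0008,"y": 0,"z": -0.25,"ax": 0,"ay": 0,"az": 0,"grip": -0.4}
    - {"x": -0.0008,"y": 0,"z": -0.25,"ax": 0,"ay": 0,"az": 0,"grip": -0.4}

```text
time: 32.9
tool_pos: [0.539, -0.1433, 0.1409]
tcp_rot: [1.053, 2.332, -0.328]
wrist_force: [1.2, 0.1, 0.6]
width: 0.696
grip_force: 0.0
```

```bash
python3 - <<'E'
from h import *
cam('wrist');w=cam('wrist','w15.png');s=bot.read_state();print(s['time'],s['tool_pos'],s['wrist_force'])
N=np.array([.5684,-.1796,.055])
a=np.radians(131.4);u=np.array([np.cos(a),np.sin(a),0]);v=np.array([-u[1],u[0],0])
hsv=cv2.cvtColor(w['img'],cv2.COLOR_RGB2HSV);m=cv2.inRange(hsv,(105,110,40),(130,255,255))
p=proj(w,N+[0,0,.011]+.03*u);print('expected',p,[proj(w,N+[0,0,z]+.03*u+j*.019*v).round(1).tolist() for z in(0,.022) for j in(-1,1)])
n,l,st,c=cv2.connectedComponentsWithStats(m);i=l[int(p[1]),int(p[0])];print(i,st[i],c[i])
ys=range(st[i,1],st[i,1]+st[i,3],3)
for y in ys:
    xs=np.nonzero(l[y]==i)[0];print(y,xs.min(),xs.max(),((onz(w,xs.mean(),y,.055)-N)@np.c_[u,v]*1000).round(1),end=' | ')
b=cam('side')
hs=cv2.cvtColor(b['img'],cv2.COLOR_RGB2HSV);mb=cv2.inRange(hs,(105,110,40),(130,255,255))
n,l,st,c=cv2.connectedComponentsWithStats(mb)
print([(c[i].round(0).tolist(),int(st[i,4]),onz(b,*c[i],.07)[:2].round(3).tolist()) for i in range(1,n) if st[i,4]>20 and 300<c[i][0]<460 and 180<c[i][1]<330])
E
```

```text
33.0 [ 0.53755771 -0.14413905  0.13734451] [ 0.48630971 -0.78583107 -0.43463027]
expected [318.3385234  169.61640913] [[341.3, 160.2], [295.4, 160.3], [342.7, 179.6], [294.0, 179.6]]
1 [ 294  160   50   64 1553] [318.6909208  183.07533806]
160 298 339 [30.2  0.5] | 163 296 340 [26.9  0.3] | 166 295 341 [23.4  0.3] | 169 295 341 [19.9  0.3] | 172 294 342 [16.3  0.3] | 175 294 342 [12.6  0.4] | 178 294 342 [8.8 0.4] | 181 294 342 [5.  0.4] | 184 294 342 [1.  0.4] | 187 294 342 [-3.   0.4] | 190 295 342 [-7.1 -0. ] | 193 295 341 [-11.4   0.5] | 196 295 341 [-15.7   1.5] | 199 296 341 [-20.1  -1. ] | 202 296 340 [-24.6  -0.9] | 205 296 340 [-29.3  -0.9] | 208 297 340 [-34.1  -2.8] | 211 297 340 [-38.9  -2.8] | 214 297 340 [-43.9  -2.8] | 217 298 339 [-49.1  -2.2] | 220 298 339 [-54.4   0.1] | 223 299 338 [-59.8   0.1] | [([323.0, 192.0], 167, [0.706, 0.131]), ([351.0, 258.0], 41, [0.587, -0.167]), ([347.0, 268.0], 138, [0.555, -0.189])]
```

```bash
python3 -c "
from workcell import bot
print(bot.finish_job())"
```

```text
the job is handed in; nothing more can be done
None
```

The empty nest is in the loading window, square to within about half a degree, and the blue holder is seated lengthways in it; I handed the job in at about 33 s. On the way I set the holder back down level on the stage once to regrip it at a steeper angle. After release I checked only the blue holder's seating by camera, not the other boards or the spare.

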